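# Rebuild the microscope stand: spacer tube, then ring-light carrier

### The arm

A 7-joint arm with a two-finger parallel gripper is mounted at the origin on the work surface. World frame = base frame: x ahead of the robot, y to its left, z up, the work surface at z = 0. Lengths are in m, angles in rad, forces in N, time in s.
With the tool pointing down it reaches from about 0.4 to 0.875 m from the base axis. Payload 4.4 kg.
Tool frame: the origin (TCP) lies at the very end of the fingers, on their centre line; the grasp point (between the pads) lies 19 mm behind it; z points along the fingers, y is the direction in which the jaws open and shut (so a half turn about z gives the same grasp; the last joint's range is limited). The gripper opens to 85 mm and grips with 20 to 120 N. Pads are 22 mm wide; open, the fingers measure 114 mm over their backs; the gripper's body (76 mm by 85 mm) begins 54 mm behind the grasp point. The pads swing forward as they close: fully open they stand 13 mm farther back than shut.
Start: joints at [1.134, 0.628, 0.038, 1.517, -0.027, 0.996, -0.02], TCP at [0.236, -0.606, 0.231] pointing down, gripper open.
Joint ranges: [-3.06, 3.06], [-0.37, 2.12], [-1.25, 1.32], [0.18, 2.47], [-1.1, 4.24], [0.23, 1.98], [-2.94, 2.94]. Speed limits (rad/s): [2.57, 2.57, 3.14, 3.14, 3.14, 3.14, 3.14].

### API

Orientations are given as [roll, pitch, yaw] about the fixed x, y, z axes, in that order (R = Rz(yaw) Ry(pitch) Rx(roll)).
In Python, from plant import robot gives the robot as it stands. The module is installed in compiled form; this text tells all that it offers.
- The arm moves only by the tool servo_tool, never from a script. Its argument "series" is one flat list of numbers, 5 for each row, row after row: the shift along the tool's x, y, z in m, then the turn about the tool's z in degrees, then the closure in counts, from 0 (fully open) to 255 (shut). A call has 1 to 12 rows; each row is the pose to reach, as a shift and turn from the pose measured when the call began, along the tool's axes at that moment; what a row does not reach only later rows make up. A row lasts 1/12 s, in which the tool goes at most 41.7 mm and 7.16 degrees, less where a joint would pass 70% of its speed; a pose out of reach is approached as far as the arm can. A call with a gripper value outside its range is refused whole. The fingers move at their own pace and stop on an object; "force" is the grip in N (left out, the last holds). Time passes only in rows, so rows that repeat a pose let the fingers close. It gives the time, the measured TCP pose, the force and the opening at its end, in the units of the state.
- robot.state(): the state, without advancing time (a new reading comes with each control period).
- robot.get_image(name): name is "scene" or "top"; returns a dict with "color" (480x640x3 uint8, blue, green, red), "depth" (480x640 float32, m along the optical axis (not along the pixel's ray), 0 where there is no reading), "mtx" (3x3 intrinsics, pixels), "xyz" and "rotation" of the camera in the world. Camera axes: x right, y down, z forward; pixel columns grow to the right and rows downward; lengths in m; the calibration is good to about 2 mm. A picture is of the moment at which its call begins.
- robot.close_job(): hands the job in, once; it reports no verdict.
The state is a dict: "time": time; "q": joint angles; "qd": joint speeds; "effort": joint torques, N m; "tcp_pos": TCP position; "tcp_rot": TCP orientation; "wrist_force": force on the tool from outside, world axes, zero at the start; "torque": the same for the moment, N m; "grip_width": finger opening in m.
Only numpy, scipy, OpenCV 4.12 (cv2) and the standard library are available. Lean on these libraries where they do the work, as an engineer would, in place of code of your own. Each camera call takes 0.05 s, during which the arm holds its last target.

### The job

Put the cleaned microscope stand back together: the spacer tube has been left standing upside down on the bench, so turn it over (it will have to be laid down and taken again) and slide it down the pillar, slotted black end first, turning it until its slots drop over the pillar's cross-pin and it is fully home on the base. Then slide the ring-light carrier down until its hub rests flat on the tube, with its ring over the round stage plate. Ease the parts down rather than dropping or forcing them, and leave the dish, the wash bottle and the vial rack where they are.

Things in the scene. Friction and masses are not known exactly. Their poses are not given: they have to be found in the camera images.
- stand: the microscope stand, fixed: a grey base plate 150 mm wide (its y) and 230 mm long (its x, from -45 to +185 mm), top face 20 mm above the bench, with an upright steel pillar of 25 mm diameter. Origin on the pillar's axis at bench height; z up; x points from the pillar to the white stage plate. Around the pillar's foot is a seat boss 37 mm wide, 8 mm high, tapered at its top
- seat (a point): point on the pillar's axis at the top face of the base plate, 20 mm above the bench; axes as the stand. The foot of the spacer tube rests at this height when home
- pillar_top (a point): centre of the pillar's top, 151 mm above the bench (131 mm above the seat); its edge has a chamfer of 1.5 mm by 2 mm
- pin_level (a point): middle of the brass cross-pin (6 mm thick, 54 mm long, level) that goes through the pillar's foot: on the pillar's axis, 36 mm above the bench, so the pin's top is 19 mm above the base plate. The pillar is screwed in, so the pin's direction is not known beforehand: up to 0.9 rad either side of the stand's y; find it by touch or by eye. (The axes here are the stand's, not the pin's)
- stage (a point): centre of the white round stage plate (95 mm diameter, 2 mm proud of the base plate), 110 mm from the pillar's axis along the stand's x
- spacer: the spacer tube, aluminium, 100 mm long, 50 mm outside diameter, about 0.3 kg. Origin at the centre of its black slotted end face; z along the tube from the black to the plain end. Starts upside down: black end up, plain end on the bench, origin 100 mm high. Home: z up, origin at the seat, slots over the pin. Its outside is very slightly faceted, so it hardly rolls
- spacer_top (a point): centre of the tube's plain end face, 100 mm from its origin along its z; it must end up on top, with 31 mm of pillar standing above it
- slot (a point): middle of one of the two slots cut through the wall of the tube's black foot: this one at the tube's +x side, the other opposite at -x, each 16 mm wide and 22 mm deep from the black end face. Turned off the slots, the tube's foot rests on the pin 19 mm too high; with a slot within about 0.2 rad of the pin it goes down
- shoulder (a point): where the tube's tight bore begins, on its axis 70 mm inside the black mouth: the bore is 27 mm (1 mm clear of the pillar all round) from here to the plain end, 30 mm long, and a wide 41 mm between here and the black face. Coming down, the wide part passes freely over the pillar, then the pillar's top meets this hidden inner shoulder
- carrier: the ring-light carrier, about 0.4 kg, lying right way up: a dark steel hub (50 mm outside, 30 mm high, bore 27 mm right through), an arm (20 mm wide, 3 to 15 mm high) and a white ring. Origin at the centre of the hub's underside, z up, x along the arm to the ring. A black clamp knob, 22 mm wide, sticks out behind the hub to x = -46 mm. It balances within the hub; grip the hub across its y
- light_ring (a point): centre of the carrier's white ring (84 mm outside, 66 mm inside, 16 mm high), 110 mm from the hub's axis along the carrier's x, 8 mm above the hub's underside. Carrier home: hub underside on the tube's top, 100 mm above the seat; hub top 1 mm below the pillar's top; ring above the stage plate
- table: the white tiled bench, top at height 0
- dish: bystander: a closed clear dish 94 mm across and 18 mm high; origin at the centre of its underside
- wash_bottle: bystander: white squeeze bottle, 60 mm diameter, 170 mm high with its bent spout; origin at the centre of its underside
- vial_rack: bystander: white rack 60 by 150 mm with red-capped vials, 76 mm high; origin at the centre of its underside

How it is judged:
By the outcome, as a careful person would: the job done as asked, in the order asked, and still so for the second after the job is handed in, with the robot touching nothing.
It also fails if it takes over 72 s, if anything falls off the work surface, if the arm or the gripper's body presses on something with over 40 N, if the wrist force passes 120 N, or if a joint passes its speed limit or range.

## Working session

There is one attempt and no reset: what is moved stays moved. The work goes in short steps, Python scripts to look and compute and a tool call to move; the robot and the scene stay as the last step left them, time stands still between calls to the robot, and variables do not carry over. Pictures are saved under pics/ and viewed, and the job is handed in when it is done.

Besides the shell and the picture viewer there is one more tool, called after ">>>" as name(argument=value, ...) on one line, values as JSON. servo_tool: Moves the arm, as the interface text tells. Its arguments: {"type":"object","properties":{"series":{"type":"array"},"force":{"type":"number"}},"required":["series"]}

```bash
mkdir -p pics
cat > h.py <<'E'
import numpy as np, cv2
from plant import robot
from scipy.spatial.transform import Rotation as R
def snap(n,tag):
    im=robot.get_image(n); cv2.imwrite(f'pics/{tag}.png',im['color']); 
    np.savez(f'/tmp/{tag}.npz',**{k:np.asarray(v) for k,v in im.items()}); return im
def cloud(im):
    d=im['depth'];K=np.array(im['mtx']);v,u=np.indices(d.shape)
    p=np.stack([(u-K[0,2])/K[0,0]*d,(v-K[1,2])/K[1,1]*d,d],-1)
    Rm=np.array(im['rotation']); Rm=Rm if Rm.shape==(3,3) else R.from_euler('xyz',Rm).as_matrix()
    P=p@Rm.T+np.array(im['xyz']); P[d==0]=np.nan; return P
E
python3 - <<'E'
from h import *
print(robot.state())
for n in('scene','top'):
    im=snap(n,n+'0'); print(n,im['mtx'],im['xyz'],im['rotation'])
E
```

```text
{'time': 0.0, 'q': array([ 1.13425437,  0.62935757,  0.03840503,  1.51838019, -0.02699813,
        0.99629983, -0.02002307]), 'qd': array([-0.00027831, -0.00076749, -0.00140245, -0.00112255,  0.0003422 ,
       -0.00054161, -0.00180387]), 'effort': array([ 1.54872018e-04, -5.63395858e+01,  1.22634351e+00, -1.93446833e+01,
        1.10880670e-02,  1.04918561e-02, -6.51873094e-06]), 'tcp_pos': array([ 0.23531599, -0.60522895,  0.23037711]), 'tcp_rot': array([-3.13966453e+00,  6.28464020e-06,  3.70749503e-01]), 'wrist_force': array([-0.10120205, -0.6998886 , -0.44101733]), 'torque': array([-0.0183732 , -0.00676932, -0.01493569]), 'grip_width': 0.08572138817442955}
scene [[434.10807588   0.         315.32862282]
 [  0.         434.10807588 241.28741969]
 [  0.           0.           1.        ]] [ 1.15332392 -0.18793709  0.70046375] [-2.34314961  0.01606428  1.2191571 ]
top [[503.65135354   0.         320.02652357]
 [  0.         503.65135354 241.15941482]
 [  0.           0.           1.        ]] [0.49465091 0.00281227 1.31281718] [-3.06597159  0.01364974 -1.59694577]
```

View pics/scene0.png

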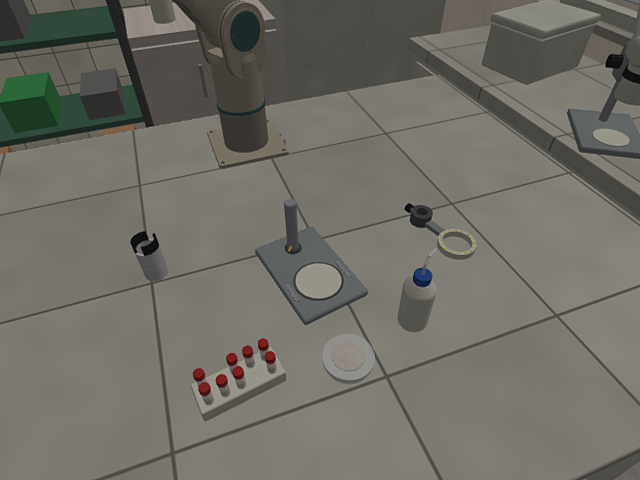

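View pics/top0.png

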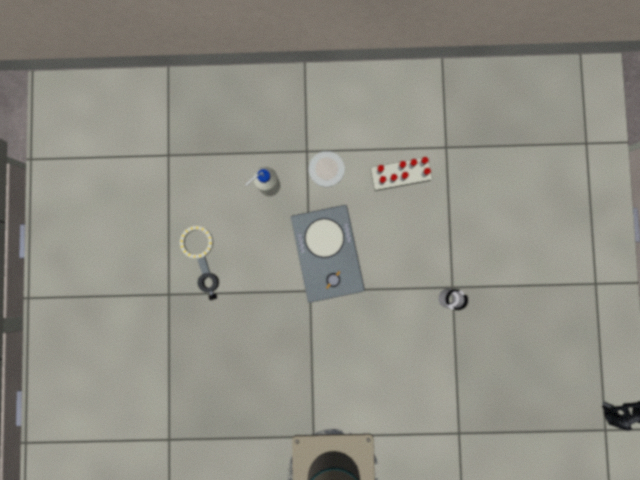

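Top view: spacer near (454,299), pillar (333,280) with brass pin ends near (327,286)/(339,274), stage (324,238), carrier hub (208,282) and ring (196,242). Next I'll measure them.

Run:
```python
from h import *
def ld(t): return dict(np.load(f'/tmp/{t}.npz'))
a=ld('top0');b=ld('scene0')
P=cloud(a);Q=cloud(b)
print('tablez',np.nanmedian(P[330:400,100:280,2]),np.nanmedian(Q[300:330,40:130,2]))
def box(P,x0,x1,y0,y1,z0,z1):
    m=(P[...,0]>x0)&(P[...,0]<x1)&(P[...,1]>y0)&(P[...,1]<y1)&(P[...,2]>z0)&(P[...,2]<z1);return m
for n,(u,v) in dict(sp=(454,299),pil=(333,280),stage=(324,238),hub=(208,282),ring=(196,242),dish=(326,169),bot=(264,178),rack=(402,173)).items():
    print(n,P[v,u].round(4), P[max(v-3,0):v+4,u-3:u+4,2].round(3).min())
def circ(pts,r=None):
    return cv2.minEnclosingCircle(pts[:,:2].astype(np.float32))
for C,nm in((P,'top'),(Q,'scene')):
    for n,(x,y,z0,z1,r) in dict(spt=(P[299,454,0],P[299,454,1],.085,.12,.06),spall=(P[299,454,0],P[299,454,1],.01,.12,.08),pil=(P[280,333,0],P[280,333,1],.06,.17,.05),piltop=(P[280,333,0],P[280,333,1],.144,.17,.05),hub=(P[282,208,0],P[282,208,1],.022,.05,.05),ring=(P[242,196,0],P[242,196,1],.008,.03,.06)).items():
        m=box(C,x-r,x+r,y-r,y+r,z0,z1);p=C[m]
        if len(p)>3: print(nm,n,len(p),p.mean(0).round(4),p.min(0).round(4),p.max(0).round(4),circ(p))
# crops
for t,im,(u,v,s) in(('sp',a,(454,299,30)),('pi',a,(333,280,30)),('car',a,(205,262,50)),('spS',b,(150,255,40)),('piS',b,(292,240,40))):
    c=im['color'][v-s:v+s,u-s:u+s]; cv2.imwrite(f'pics/c_{t}.png',cv2.resize(c,(400,400),interpolation=cv2.INTER_CUBIC))
cv2.imwrite('pics/c_all.png',np.hstack([cv2.resize(cv2.imread(f'pics/c_{t}.png'),(266,266)) for t in('sp','pi','piS')]))
cv2.imwrite('pics/c_all2.png',np.hstack([cv2.imread(f'pics/c_{t}.png') for t in('pi','piS')]))
```

```text
tablez -0.0010154977518448405 -0.0008633130266600952
sp [ 0.4357 -0.322   0.0073] -0.006
pil [ 0.4927 -0.0111  0.1519] nan
stage [0.6004 0.0074 0.0258] 0.016
hub [ 0.4958  0.3135 -0.003 ] -0.006
ring [6.012e-01 3.433e-01 3.000e-04] -0.007
dish [ 0.7806 -0.0026  0.0212] 0.014
bot [0.7376 0.1452 0.1374] nan
rack [ 0.7633 -0.1985  0.0262] nan
top spt 137 [ 0.4374 -0.3081  0.0969] [ 0.4135 -0.3336  0.0851] [ 0.4612 -0.2823  0.1047] ((0.4375864863395691, -0.30801814794540405), 0.025683846324682236)
top spall 468 [ 0.4374 -0.3079  0.0626] [ 0.4135 -0.3336  0.0108] [ 0.4628 -0.2823  0.1047] ((0.43800103664398193, -0.30792611837387085), 0.025758810341358185)
top pil 93 [ 0.493  -0.0131  0.1498] [ 0.4811 -0.025   0.1451] [ 0.5042 -0.0018  0.1549] ((0.49318692088127136, -0.012991673313081264), 0.012412714771926403)
top piltop 93 [ 0.493  -0.0131  0.1498] [ 0.4811 -0.025   0.1451] [ 0.5042 -0.0018  0.1549] ((0.49318692088127136, -0.012991673313081264), 0.012412714771926403)
top hub 256 [0.4911 0.3068 0.0283] [0.4499 0.2831 0.0222] [0.5189 0.333  0.0361] ((0.48438704013824463, 0.3067983686923980
[... 404 characters left out ...]
.468  -0.2809  0.101 ] ((0.44131556153297424, -0.3056376278400421), 0.026765456423163414)
scene pil 461 [ 0.503  -0.013   0.1128] [ 0.4836 -0.0236  0.0601] [0.5098 0.0009 0.1519] ((0.49690091609954834, -0.011465299874544144), 0.0134196225553751)
scene piltop 95 [ 0.4977 -0.0117  0.1488] [ 0.4836 -0.023   0.1441] [0.5085 0.0009 0.1519] ((0.4964976906776428, -0.011580226942896843), 0.013024987652897835)
scene hub 249 [0.4968 0.3079 0.027 ] [0.4532 0.2844 0.022 ] [0.5245 0.3356 0.0314] ((0.4885566234588623, 0.3076744079589844), 0.03603753075003624)
scene ring 502 [0.5981 0.3382 0.0131] [0.542  0.2987 0.008 ] [0.6455 0.3838 0.0175] ((0.5922433733940125, 0.33517855405807495), 0.05528375878930092)
```

View pics/c_all2.png

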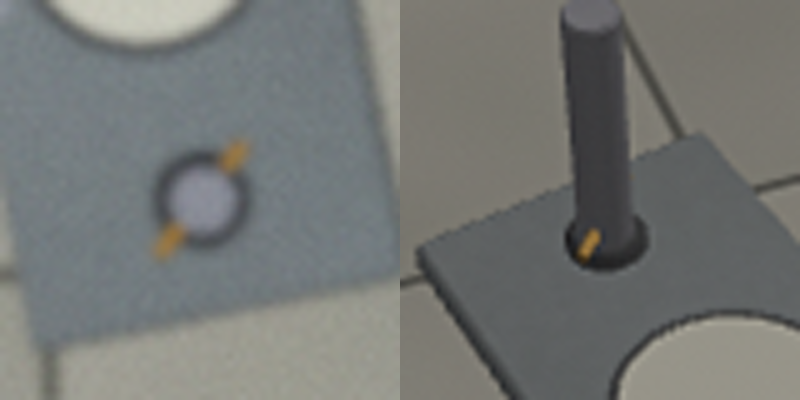

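View pics/c_sp.png

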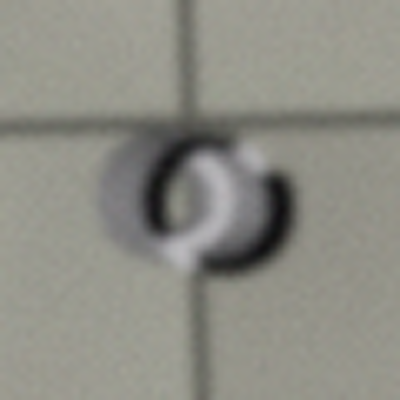

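View pics/c_spS.png

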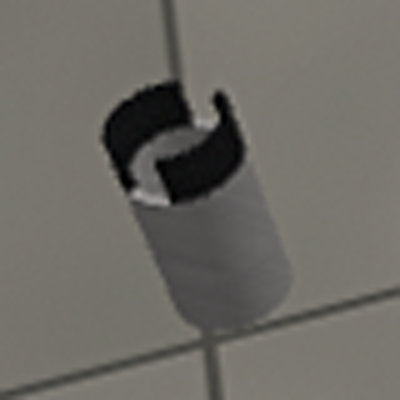

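View pics/c_car.png

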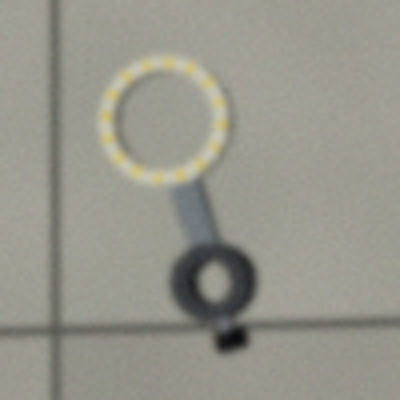

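```bash
cat >> h.py <<'E'
def ld(t): return dict(np.load(f'/tmp/{t}.npz'))
def plane(im,u,v,z):
    K=np.array(im['mtx']);Rm=np.array(im['rotation']); Rm=Rm if Rm.shape==(3,3) else R.from_euler('xyz',Rm).as_matrix()
    u=np.atleast_1d(u).astype(float);v=np.atleast_1d(v).astype(float)
    r=np.stack([(u-K[0,2])/K[0,0],(v-K[1,2])/K[1,1],np.ones_like(u)],-1)@Rm.T
    c=np.array(im['xyz']); return c+r*((z-c[2])/r[:,2])[:,None]
def near(im,z,x,y,r):
    v,u=np.indices(im['depth'].shape);p=plane(im,u.ravel(),v.ravel(),z)
    return (np.hypot(p[:,0]-x,p[:,1]-y)<r).reshape(u.shape)
def xy(im,m,z):
    v,u=np.nonzero(m);return plane(im,u,v,z)[:,:2]
def pca(p):
    c=p.mean(0);w,V=np.linalg.eigh(np.cov((p-c).T));return c,np.degrees(np.arctan2(V[1,1],V[0,1])),np.sqrt(w)
E
python3 - <<'E'
from h import *
for t in('top0','scene0'):
    im=ld(t);hsv=cv2.cvtColor(im['color'],cv2.COLOR_BGR2HSV);P=cloud(im);H,S,V=[hsv[...,i].astype(int) for i in range(3)]
    m=near(im,.036,.494,-.0125,.04)&(S>90)&(H>8)&(H<30); print(t,'pin',m.sum(),pca(xy(im,m,.036)))
    st=near(im,.022,.605,.006,.06)&(S<60)&(V>170 if t=='top0' else V>150); n,l,s,c=cv2.connectedComponentsWithStats(st.astype(np.uint8)); k=1+s[1:,4].argmax()
    print('stage',s[k],cv2.minEnclosingCircle(xy(im,l==k,.022).astype(np.float32)),xy(im,l==k,.022).mean(0))
    # base plate
    # tube black
    m=near(im,.1,.439,-.307,.03)&(V<45); p=xy(im,m,.1);
    for ang0 in [0]:
        a=np.degrees(np.arctan2(p[:,1]+.307,p[:,0]-.439))
    print('black hist',np.histogram(a,36,(-180,180))[0])
    q=P[(np.hypot(P[...,0]-.439,P[...,1]+.307)<.035)&(P[...,2]>.088)]; c=cv2.minEnclosingCircle(q[:,:2].astype(np.float32))[0]
    print(c,'z hist',np.histogram(np.degrees(np.arctan2(q[:,1]-c[1],q[:,0]-c[0])),36,(-180,180))[0])
    # ring white & hub
    m=near(im,.016,.593,.337,.055)&(P[...,2]>.007)&(P[...,2]<.03)
    p=P[m]; A=np.c_[2*p[:,:2],np.ones(len(p))];s=np.linalg.lstsq(A,(p[:,:2]**2).sum(1),rcond=None)[0];print('ring',s[:2])
    m=near(im,.03,.494,.307,.033)&(P[...,2]>.021)&(P[...,2]<.045)
    p=P[m]; A=np.c_[2*p[:,:2],np.ones(len(p))];s=np.linalg.lstsq(A,(p[:,:2]**2).sum(1),rcond=None)[0];print('hub',s[:2],p.mean(0))
E
```

```text
top0 pin 20 (array([ 0.49297017, -0.0107473 ]), np.float64(141.9301397338779), array([0.00189405, 0.02011449]))
stage [307 220  35  36 989] ((0.6021901369094849, 0.007569798734039068), 0.04568277671933174) [0.60209705 0.00753067]
black hist [2 2 3 3 4 4 3 3 2 4 2 1 0 0 0 0 0 0 0 0 1 3 3 4 3 3 4 4 1 0 0 0 0 0 0 1]
(0.4378207325935364, -0.30796611309051514) z hist [4 6 2 5 4 7 5 4 6 6 5 6 0 0 0 0 3 2 4 5 3 6 4 5 5 6 5 5 6 4 0 0 0 0 4 3]
ring [0.59512074 0.33744638]
hub [0.49413916 0.30757856] [0.49427293 0.30768915 0.02857842]
scene0 pin 21 (array([ 0.51043422, -0.02376656]), np.float64(143.78762173707787), array([0.00201464, 0.00570706]))
stage [296 264  45  34 409] ((0.6045812368392944, 0.007984071969985962), 0.046417154371738434) [0.60185349 0.00882624]
black hist [ 7  7  7  8  6  7  5 12  8  7  9 10 10 13  6  1  2  5  5  7  8  9  7  7
  9  2  6  4  5  0  2  3  2  4  9  7]
(0.44131556153297424, -0.3056376278400421) z hist [11 13  9 11 10  8  9  5  5  2  4 14  0  0  0  0  8 15 11 12 11 10 11 10
  9  5  8  2  3  3  2  0  0  0  6 12]
ring [0.59732472 0.3377465 ]
hub [0.49392033 0.30747835] [0.49580557 0.307918   0.02700761]
```

>>> servo_tool(series=[0.03, -0.02, 0, 6, 0, 0.06, -0.041, 0, 12, 0, 0.09, -0.061, 0, 18, 0, 0.12, -0.082, 0, 24, 0, 0.15, -0.102, 0, 30, 0, 0.18, -0.123, 0, 36, 0, 0.21, -0.143, 0.01, 42, 0, 0.24, -0.164, 0.02, 48, 0, 0.27, -0.184, 0.03, 54, 0, 0.2985, -0.2037, 0.04, 60, 0, 0.2985, -0.2037, 0.04, 60, 0, 0.2985, -0.2037, 0.04, 60, 0], force=20)

```text
time: 1.1
tcp_pos: [0.441, -0.304, 0.1898]
tcp_rot: [-3.14, 0.004, -0.67]
wrist_force: [0.5, -0.4, -0.1]
grip_width: 0.0856
```

Run:
```python
from h import *
print(robot.state()['tcp_pos'],robot.state()['tcp_rot'])
im=snap('scene','s1');c=im['color'][150:310,60:260];cv2.imwrite('pics/s1c.png',cv2.resize(c,None,fx=3,fy=3,interpolation=cv2.INTER_CUBIC))
```

```text
[ 0.44100915 -0.30402267  0.18977346] [-3.14032369  0.00395517 -0.66977526]
```

View pics/s1c.png

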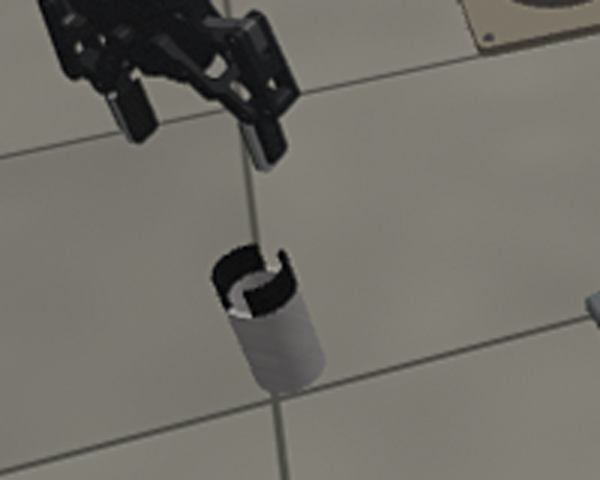

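>>> servo_tool(series=[0, 0.0033, 0.025, 0, 0, 0, 0.0033, 0.05, 0, 0, 0, 0.0033, 0.075, 0, 0, 0, 0.0033, 0.1, 0, 0, 0, 0.0033, 0.12, 0, 0, 0, 0.0033, 0.139, 0, 0, 0, 0.0033, 0.139, 0, 60, 0, 0.0033, 0.139, 0, 90, 0, 0.0033, 0.139, 0, 120, 0, 0.0033, 0.139, 0, 140, 0, 0.0033, 0.139, 0, 160, 0, 0.0033, 0.139, 0, 160], force=20)

```text
time: 2.15
tcp_pos: [0.4381, -0.3096, 0.0525]
tcp_rot: [-3.142, 0.0, -0.673]
wrist_force: [-0.2, -0.2, 3.7]
grip_width: 0.0501
```

Run:
```python
from h import *
s=robot.state();print(s['tcp_pos'],s['tcp_rot'],s['grip_width'],s['wrist_force'],s['torque'])
im=snap('scene','s2');c=im['color'][150:310,60:260];cv2.imwrite('pics/s2c.png',cv2.resize(c,None,fx=3,fy=3,interpolation=cv2.INTER_CUBIC))
```

```text
[ 0.43813267 -0.30960357  0.05253221] [-3.14158480e+00  1.22349691e-04 -6.73406451e-01] 0.0500827283909813 [-0.16971381 -0.17221083  3.7021043 ] [-0.20433963  0.12786604  0.02430929]
```

View pics/s2c.png

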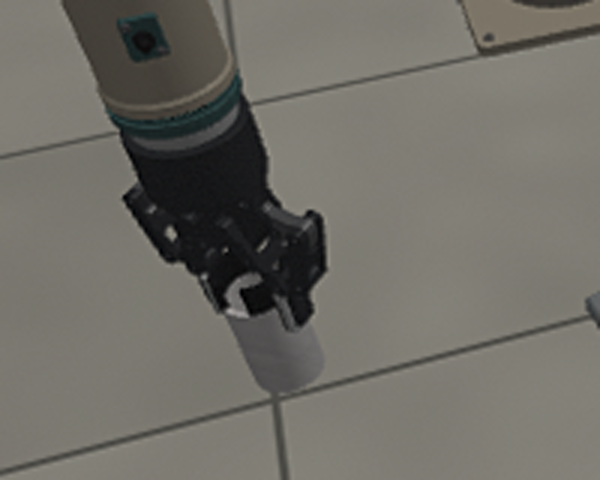

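Run:
```python
import numpy as np
for hg in (72,):
    for t in np.arange(3.75,91,3.75):
        r=np.radians(t);print(t,round((-25*np.cos(r)+hg*np.sin(r)+25)/1000,4),round(-(25*np.sin(r)+hg*np.cos(r)-hg)/1000,4))
```

```text
3.75 0.0048 -0.0015
7.5 0.0096 -0.0026
11.25 0.0145 -0.0035
15.0 0.0195 -0.004
18.75 0.0245 -0.0042
22.5 0.0295 -0.0041
26.25 0.0344 -0.0036
30.0 0.0393 -0.0029
33.75 0.0442 -0.0018
37.5 0.049 -0.0003
41.25 0.0537 0.0014
45.0 0.0582 0.0034
48.75 0.0626 0.0057
52.5 0.0669 0.0083
56.25 0.071 0.0112
60.0 0.0749 0.0143
63.75 0.0785 0.0177
67.5 0.082 0.0213
71.25 0.0851 0.0252
75.0 0.0881 0.0292
78.75 0.0907 0.0334
82.5 0.0931 0.0378
86.25 0.0952 0.0423
90.0 0.097 0.047
```

>>> servo_tool(series=[0.005, 0, -0.001, 0, 160, 0.01, 0, -0.002, 0, 160, 0.0145, 0, -0.003, 0, 160, 0.0195, 0, -0.0035, 0, 160, 0.0245, 0, -0.004, 0, 160, 0.0295, 0, -0.004, 0, 160, 0.0345, 0, -0.0035, 0, 160, 0.0393, 0, -0.003, 0, 160, 0.0442, 0, -0.002, 0, 160, 0.049, 0, -0.0003, 0, 160, 0.0537, 0, 0.0014, 0, 160, 0.0582, 0, 0.0034, 0, 160], force=20)

```text
time: 3.2
tcp_pos: [0.4842, -0.344, 0.0508]
tcp_rot: [-3.139, 0.003, -0.672]
wrist_force: [-3.5, 7.5, 23.5]
grip_width: 0.0496
```

Run:
```python
from h import *
s=robot.state();print(s['tcp_pos'],s['tcp_rot'],s['grip_width'],s['wrist_force'],s['torque'])
im=snap('scene','s3');c=im['color'][150:310,60:260];cv2.imwrite('pics/s3c.png',cv2.resize(c,None,fx=3,fy=3,interpolation=cv2.INTER_CUBIC))
```

```text
[ 0.48419092 -0.34403665  0.05083549] [-3.13869107e+00  2.67665335e-03 -6.72296481e-01] 0.04963077510780828 [-3.49284942  7.48187805 23.45422701] [ 1.73618411  0.77507865 -0.03876959]
```

View pics/s3c.png

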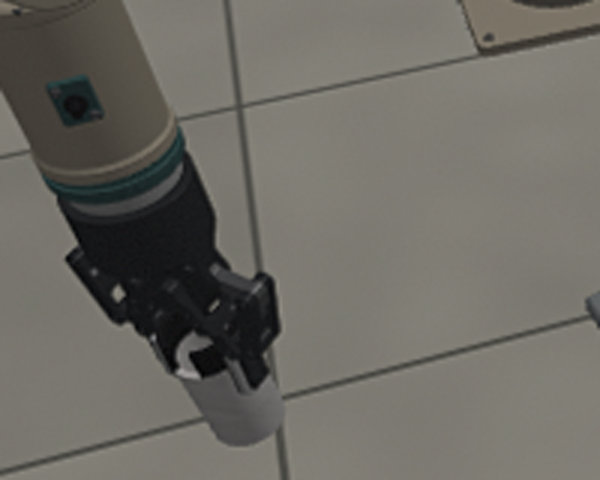

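>>> servo_tool(series=[-0.001, 0, 0, 0, 160, -0.002, 0, -0.002, 0, 150, -0.002, 0, -0.002, 0, 130, -0.002, 0, -0.002, 0, 110, -0.002, 0, -0.005, 0, 100, -0.002, 0, -0.015, 0, 100, -0.002, 0, -0.025, 0, 100, -0.002, 0, -0.036, 0, 100, -0.002, 0, -0.036, 0, 100, -0.002, 0, -0.036, 0, 100], force=20)

```text
time: 4.08
tcp_pos: [0.4844, -0.3443, 0.0883]
tcp_rot: [-3.139, -0.002, -0.672]
wrist_force: [-0.7, 0.6, -0.4]
grip_width: 0.0525
```

Run:
```python
from h import *
s=robot.state();print(s['tcp_pos'],s['tcp_rot'],s['grip_width'],s['wrist_force'],s['torque'])
im=snap('scene','s4');c=im['color'][180:310,60:220];cv2.imwrite('pics/s4c.png',cv2.resize(c,None,fx=4,fy=4,interpolation=cv2.INTER_CUBIC))
P=cloud(im);q=P[(np.hypot(P[...,0]-.484,P[...,1]+.344)<.06)&(P[...,2]>.01)&(P[...,2]<.07)]
for z in(.02,.035,.05):
  k=q[abs(q[:,2]-z)<.006]
  A=np.c_[2*k[:,:2],np.ones(len(k))];s=np.linalg.lstsq(A,(k[:,:2]**2).sum(1),rcond=None)[0];print(z,len(k),s[:2],np.sqrt(s[2]+s[0]**2+s[1]**2))
```

```text
[ 0.48435915 -0.34427591  0.08826034] [-3.13857180e+00 -2.00291115e-03 -6.72317838e-01] 0.052527748157668225 [-0.73592346  0.58520379 -0.43805156] [ 0.0034904  -0.02754459  0.01700552]
0.02 108 [ 0.47726343 -0.33627382] 0.024505003917276315
0.035 110 [ 0.47743531 -0.33645002] 0.0243014689222963
0.05 117 [ 0.47837725 -0.33601231] 0.023618046121048925
```

View pics/s4c.png

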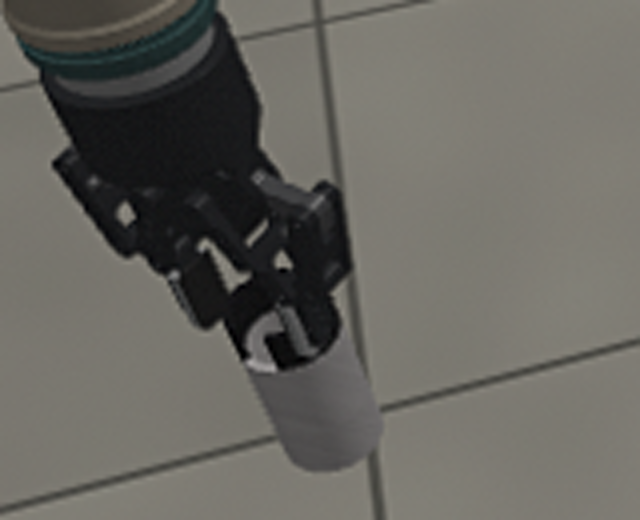

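>>> servo_tool(series=[-0.005, 0, 0.001, 0, 100, -0.011, 0, 0.002, 0, 100, -0.011, 0, 0.002, 0, 100, -0.011, 0, 0.002, 0, 130, -0.011, 0, 0.002, 0, 160, -0.011, 0, 0.002, 0, 160], force=20)

```text
time: 4.63
tcp_pos: [0.4748, -0.3366, 0.0853]
tcp_rot: [-3.139, 0.001, -0.672]
wrist_force: [-1.0, 1.3, 0.6]
grip_width: 0.0492
```

Run:
```python
from h import *
import numpy as np
s=robot.state();print(s['tcp_pos'],s['tcp_rot'],s['grip_width'],s['wrist_force'],s['torque'])
hg=93
for t in np.arange(3.75,91,3.75):
        r=np.radians(t);print(t,round((-25*np.cos(r)+hg*np.sin(r)+25)/1000,4),round(-(25*np.sin(r)+hg*np.cos(r)-hg)/1000,4))
```

```text
[ 0.47475074 -0.33655525  0.0852731 ] [-3.13855403e+00  1.05871683e-03 -6.72281433e-01] 0.04919441218646159 [-1.01911643  1.25878482  0.59698441] [ 0.21231255  0.45537955 -0.03231482]
3.75 0.0061 -0.0014
7.5 0.0124 -0.0025
11.25 0.0186 -0.0031
15.0 0.0249 -0.0033
18.75 0.0312 -0.0031
22.5 0.0375 -0.0025
26.25 0.0437 -0.0015
30.0 0.0498 -0.0
33.75 0.0559 0.0018
37.5 0.0618 0.004
41.25 0.0675 0.0066
45.0 0.0731 0.0096
48.75 0.0784 0.0129
52.5 0.0836 0.0166
56.25 0.0884 0.0205
60.0 0.093 0.0248
63.75 0.0974 0.0294
67.5 0.1014 0.0343
71.25 0.105 0.0394
75.0 0.1084 0.0448
78.75 0.1113 0.0503
82.5 0.1139 0.0561
86.25 0.1162 0.062
90.0 0.118 0.068
```

>>> servo_tool(series=[0.004, 0, -0.0005, 0, 160, 0.009, 0, -0.0015, 0, 160, 0.014, 0, -0.002, 0, 160, 0.0186, 0, -0.0025, 0, 160, 0.025, 0, -0.003, 0, 160, 0.031, 0, -0.003, 0, 160, 0.0375, 0, -0.0025, 0, 160, 0.0375, 0, -0.0025, 0, 160], force=20)

```text
time: 5.3
tcp_pos: [0.5056, -0.3611, 0.0877]
tcp_rot: [-3.139, -0.001, -0.672]
wrist_force: [-0.9, -0.1, 1.4]
grip_width: 0.0491
```

Run:
```python
from h import *
s=robot.state();print(s['tcp_pos'],s['tcp_rot'],s['grip_width'],s['wrist_force'],s['torque'])
im=snap('scene','s5');c=im['color'][180:310,60:220];cv2.imwrite('pics/s5c.png',cv2.resize(c,None,fx=4,fy=4,interpolation=cv2.INTER_CUBIC))
```

```text
[ 0.50560212 -0.36108627  0.08768715] [-3.13868715e+00 -9.22024483e-04 -6.72157635e-01] 0.049077022301436526 [-0.9023614  -0.11779798  1.40450327] [ 0.27060645  0.30963459 -0.0023422 ]
```

View pics/s5c.png

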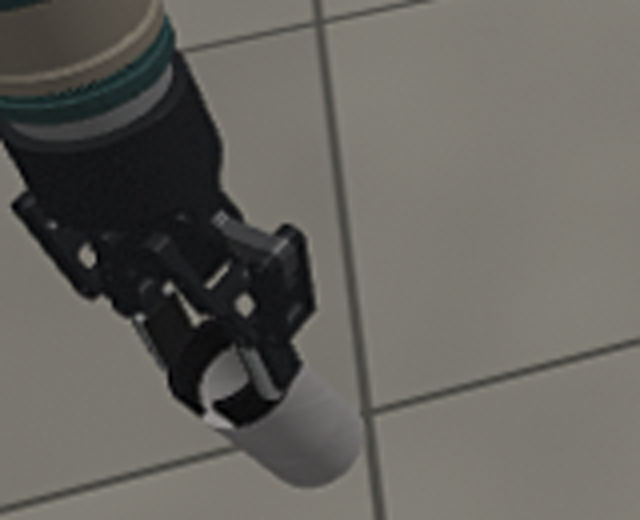

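The tube (around (270,430) in the crop) is tilted forward about 20° with its foot held in place, as planned. Continuing the arc.

>>> servo_tool(series=[0.0062, 0, 0.001, 0, 160, 0.0123, 0, 0.0025, 0, 160, 0.0184, 0, 0.0043, 0, 160, 0.0243, 0, 0.0065, 0, 160, 0.03, 0, 0.0091, 0, 160, 0.0356, 0, 0.0121, 0, 160, 0.0409, 0, 0.0154, 0, 160, 0.0461, 0, 0.0191, 0, 160, 0.0509, 0, 0.023, 0, 160, 0.0555, 0, 0.0273, 0, 160, 0.0599, 0, 0.0319, 0, 160, 0.0639, 0, 0.0368, 0, 160], force=20)

```text
time: 6.35
tcp_pos: [0.5592, -0.4039, 0.0532]
tcp_rot: [-3.139, -0.011, -0.672]
wrist_force: [3.5, -3.4, 6.3]
grip_width: 0.0493
```

Run:
```python
from h import *
s=robot.state();print(s['tcp_pos'],s['tcp_rot'],s['grip_width'],s['wrist_force'],s['torque'])
im=snap('scene','s6');c=im['color'][180:310,60:220];cv2.imwrite('pics/s6c.png',cv2.resize(c,None,fx=4,fy=4,interpolation=cv2.INTER_CUBIC))
```

```text
[ 0.5592374  -0.40390206  0.05320655] [-3.13888881 -0.0110807  -0.6722367 ] 0.04931239582278439 [ 3.47432187 -3.37454265  6.25485231] [-0.53591671 -0.64267838  0.04935208]
```

View pics/s6c.png

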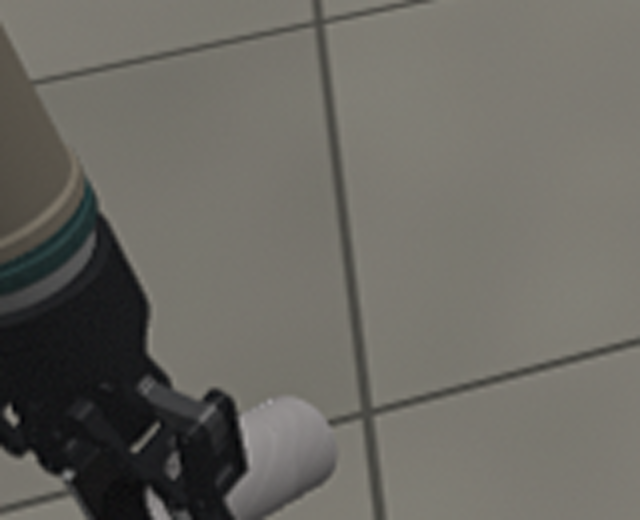

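>>> servo_tool(series=[0.0036, 0, 0.0051, 0, 160, 0.007, 0, 0.0105, 0, 160, 0.0099, 0, 0.016, 0, 160, 0.0125, 0, 0.0218, 0, 160, 0.0148, 0, 0.0277, 0, 160, 0.016, 0, 0.032, 0, 160, 0.016, 0, 0.032, 0, 160], force=20)

```text
time: 6.98
tcp_pos: [0.5721, -0.414, 0.0189]
tcp_rot: [-3.139, -0.01, -0.672]
wrist_force: [2.1, -2.5, 1.2]
grip_width: 0.0494
```

Run:
```python
from h import *
s=robot.state();print(s['tcp_pos'],s['tcp_rot'],s['grip_width'],s['wrist_force'],s['torque'])
im=snap('scene','s7');c=im['color'][210:340,60:220];cv2.imwrite('pics/s7c.png',cv2.resize(c,None,fx=4,fy=4,interpolation=cv2.INTER_CUBIC))
P=cloud(im);q=P[(np.hypot(P[...,0]-.51,P[...,1]+.36)<.08)&(P[...,2]>.01)&(P[...,2]<.09)]
x=np.array([.783,-.622]);t=(q[:,:2]-[.475-.003,-.3366-.002])@x
for a in np.arange(0,.14,.01):
  k=q[abs(t-a)<.005]
  if len(k): print(round(a,3),len(k),k[:,2].max())
```

```text
[ 0.57208211 -0.41398134  0.01887821] [-3.13916426 -0.00962609 -0.67209543] 0.04938830542209015 [ 2.13944709 -2.45508865  1.21880874] [-0.27057345 -0.37883604  0.0336481 ]
0.03 44 0.04926684614970833
0.04 118 0.05110541558656234
0.05 127 0.05363581596710654
0.06 130 0.05116326746873223
0.07 111 0.05142648078919998
0.08 73 0.0513519997093006
0.09 33 0.03663999078196267
0.1 25 0.027904601980681676
0.11 22 0.052430980646023806
0.12 39 0.08989605710906834
```

View pics/s7c.png

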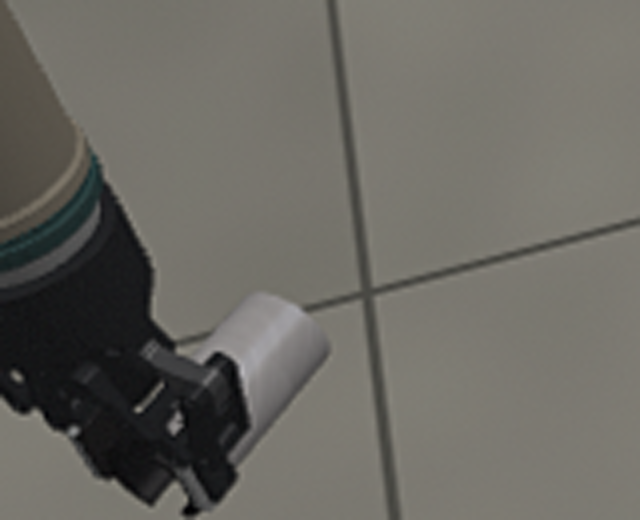

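>>> servo_tool(series=[0, 0, 0, 0, 140, 0, 0, 0, 0, 120, 0, 0, 0, 0, 100, 0, 0, 0, 0, 70, 0, 0, 0, 0, 50, 0, 0, 0, 0, 50], force=20)

```text
time: 7.53
tcp_pos: [0.5712, -0.4133, 0.019]
tcp_rot: [-3.139, -0.008, -0.672]
wrist_force: [0.4, -0.1, -0.3]
grip_width: 0.0684
```

Run:
```python
from h import *
s=robot.state();print(s['tcp_pos'],s['tcp_rot'],s['grip_width'],s['wrist_force'],s['torque'])
im=snap('scene','s8');im2=snap('top','t8')
c=im['color'][210:340,60:220];cv2.imwrite('pics/s8c.png',cv2.resize(c,None,fx=4,fy=4,interpolation=cv2.INTER_CUBIC))
T=s['tcp_pos'][:2]; yaw=s['tcp_rot'][2];x=np.array([np.cos(yaw),np.sin(yaw)]);y=np.array([np.sin(yaw),-np.cos(yaw)])
for n,im,b in(('scene',im,(.0033,.0025)),('top',im2,(0,0))):
  P=cloud(im);m=(np.hypot(P[...,0]-.51,P[...,1]+.36)<.075)&(P[...,2]>.02)&(P[...,2]<.058)
  q=P[m][:,:2]-b-T; t=q@x;w=q@y; z=P[m][:,2]
  k=(z>.03)&(t<-.045);print(n,k.sum(),np.percentile(t[k],[0,1,2,5]),np.percentile(w[k],[1,50,99]))
  k=(z>.045)&(t<-.045); print('ridge',pca(np.c_[q[k]]),np.polyfit(t[k],w[k],1)); print(np.median(z[k&(t<-.075)]),np.median(z[k&(t>-.06)]))
```

```text
[ 0.5712407  -0.41329859  0.01899899] [-3.13905417 -0.00777702 -0.67224259] 0.06842079902259719 [ 0.36382592 -0.1103146  -0.28209438] [ 0.01325046 -0.01129853 -0.06064936]
scene 411 [-0.0928909  -0.09172017 -0.09142405 -0.09013456] [-0.02212675 -0.01030595  0.01957211]
ridge (array([-0.05777178,  0.04578729]), np.float64(155.0277692145367), array([0.0077101 , 0.01070611])) [-0.11257391 -0.00814677]
0.047829169942968375 0.04702711242260982
top 370 [-0.09197663 -0.09174645 -0.09156258 -0.09099343] [-0.02322472 -0.00223315  0.02429207]
ridge (array([-0.05360383,  0.0419832 ]), np.float64(142.2683739293536), array([0.00838063, 0.01377346])) [-8.62877158e-03 -5.49252905e-05]
0.04860529391788426 0.04782196826408014
```

View pics/s8c.png

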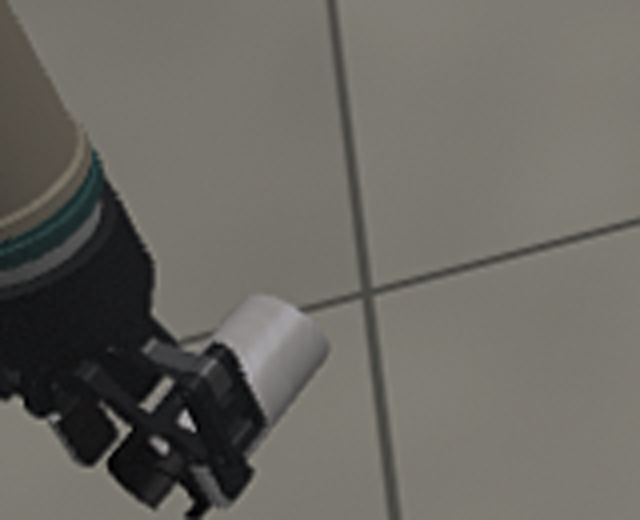

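>>> servo_tool(series=[-0.015, 0, 0, 0, 50, -0.03, 0, 0, 0, 50, -0.045, 0, 0, 0, 50, -0.06, 0, 0, 0, 50, -0.075, 0, 0.001, 0, 50, -0.0925, 0, 0.003, 0, 50, -0.0925, 0, 0.003, 0, 60, -0.0925, 0, 0.003, 0, 80, -0.0925, 0, 0.003, 0, 105, -0.0925, 0, 0.003, 0, 130, -0.0925, 0, 0.003, 0, 130], force=20)

```text
time: 8.55
tcp_pos: [0.5005, -0.357, 0.0159]
tcp_rot: [-3.139, -0.011, -0.672]
wrist_force: [0.8, -0.0, 4.0]
grip_width: 0.0494
```

Run:
```python
from h import *
s=robot.state();print(s['tcp_pos'],s['tcp_rot'],s['grip_width'],s['wrist_force'],s['torque'])
im=snap('scene','s9');
c=im['color'][190:320,60:220];cv2.imwrite('pics/s9c.png',cv2.resize(c,None,fx=4,fy=4,interpolation=cv2.INTER_CUBIC))
for t in np.arange(5,91,5):
        r=np.radians(t);print(t,round((-95*np.cos(r)+25*np.sin(r)+95)/1000,4),round(-(95*np.sin(r)+25*np.cos(r)-25)/1000,4))
```

```text
[ 0.50046287 -0.35695992  0.01588971] [-3.13907809 -0.01083783 -0.67209921] 0.04943141784040581 [ 0.75550802 -0.02085949  4.03726468] [ 0.05552583 -0.04015445  0.00214314]
5 0.0025 -0.0082
10 0.0058 -0.0161
15 0.0097 -0.0237
20 0.0143 -0.031
25 0.0195 -0.0378
30 0.0252 -0.0442
35 0.0315 -0.05
40 0.0383 -0.0552
45 0.0455 -0.0599
50 0.0531 -0.0638
55 0.061 -0.0672
60 0.0692 -0.0698
65 0.0775 -0.0717
70 0.086 -0.0728
75 0.0946 -0.0732
80 0.1031 -0.0729
85 0.1116 -0.0718
90 0.12 -0.07
```

View pics/s9c.png

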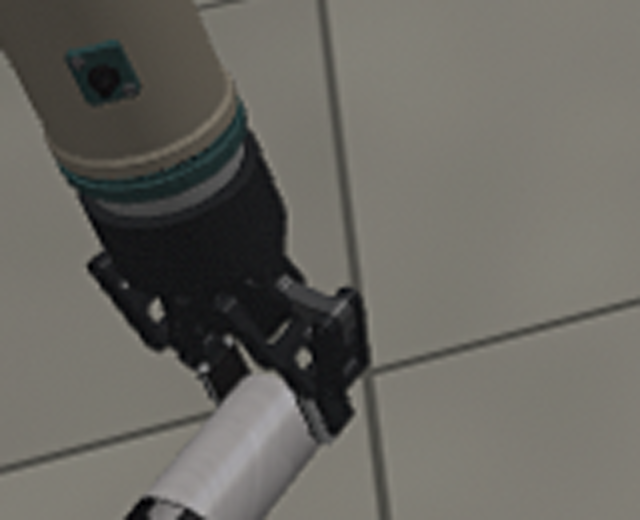

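>>> servo_tool(series=[0.0025, 0, -0.0082, 0, 130, 0.0058, 0, -0.0161, 0, 130, 0.0097, 0, -0.0237, 0, 130, 0.0143, 0, -0.031, 0, 130, 0.0195, 0, -0.0378, 0, 130, 0.0252, 0, -0.0442, 0, 130, 0.0252, 0, -0.0442, 0, 130], force=20)

```text
time: 9.18
tcp_pos: [0.522, -0.3742, 0.0622]
tcp_rot: [-3.139, -0.016, -0.672]
wrist_force: [0.8, -0.8, -3.2]
grip_width: 0.0494
```

Run:
```python
from h import *
s=robot.state();print(s['tcp_pos'],s['tcp_rot'],s['grip_width'],s['wrist_force'],s['torque'])
im=snap('scene','s10');
c=im['color'][170:320,60:245];cv2.imwrite('pics/s10c.png',cv2.resize(c,None,fx=4,fy=4,interpolation=cv2.INTER_CUBIC))
```

```text
[ 0.5219678  -0.37424839  0.0622424 ] [-3.13914521 -0.01590473 -0.67204499] 0.04935728422218217 [ 0.84348811 -0.79556625 -3.1926055 ] [ 0.01847668  0.07028934 -0.01270951]
```

View pics/s10c.png

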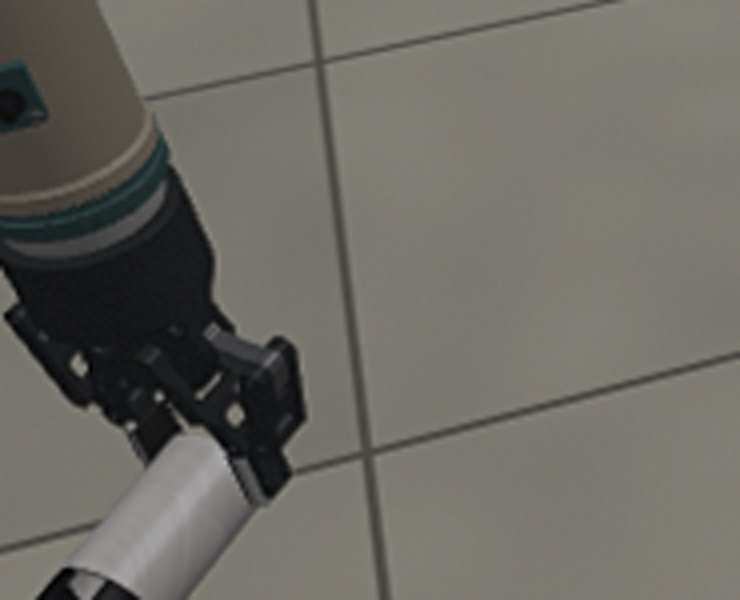

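```bash
cat >> h.py <<'E'
def tilt(im,b,s,off=(.05)):
  T=s['tcp_pos'][:2]; yaw=s['tcp_rot'][2];x=np.array([np.cos(yaw),np.sin(yaw)]);y=np.array([np.sin(yaw),-np.cos(yaw)])
  P=cloud(im);q=P[...,:2]-b-T;t=q@x;w=q@y;z=P[...,2]
  for a in np.arange(-.03,.13,.01):
    k=(abs(t-a)<.005)&(abs(w)<.006)&(z>.004)&(z<.2)
    if k.sum()>2: print(round(a,3),k.sum(),np.median(z[k]).round(4),z[k].min().round(4))
E
python3 - <<'E'
from h import *
s=robot.state()
tilt(ld('s10'),(.0033,.0025),s)
im=snap('top','t10');print();tilt(im,(0,0),s)
c=im['color'][250:400,400:600];cv2.imwrite('pics/t10c.png',cv2.resize(c,None,fx=3,fy=3,interpolation=cv2.INTER_CUBIC))
E
```

```text
0.0 15 0.0945 0.0924
0.01 46 0.0954 0.0918
0.02 33 0.0949 0.0924
0.03 33 0.0944 0.0903
0.04 46 0.0949 0.091
0.05 35 0.0935 0.0906
0.06 33 0.0928 0.0897
0.07 38 0.0927 0.0895
0.08 16 0.0924 0.0888

0.0 5 0.0054 0.0041
0.05 7 0.0909 0.0903
0.06 19 0.0927 0.087
0.07 22 0.0917 0.0865
0.08 5 0.0914 0.0886
```

View pics/t10c.png

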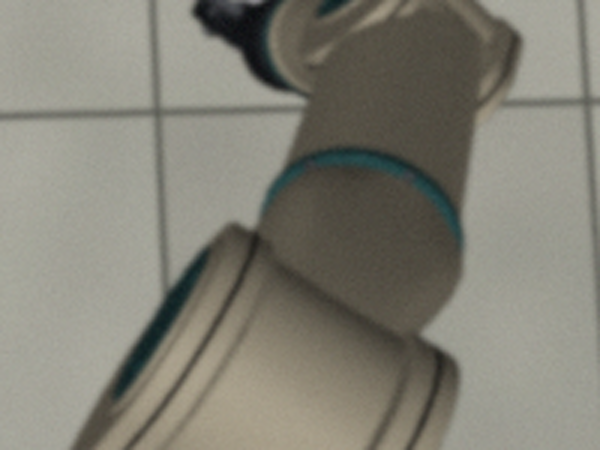

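>>> servo_tool(series=[0, 0, 0.01, 0, 130, 0, 0, 0.02, 0, 130, 0, 0, 0.03, 0, 130, 0, 0, 0.037, 0, 130, 0, 0, 0.042, 0, 130, 0, 0, 0.045, 0, 130, 0, 0, 0.045, 0, 109, 0, 0, 0.045, 0, 109, 0, 0, 0.045, 0, 109], force=20)

```text
time: 10.03
tcp_pos: [0.5196, -0.3722, 0.0159]
tcp_rot: [-3.139, -0.009, -0.672]
wrist_force: [-3.1, 2.9, 5.6]
grip_width: 0.0493
```

Run:
```python
from h import *
s=robot.state();print(s['tcp_pos'],s['tcp_rot'],s['grip_width'],s['wrist_force'],s['torque'])
```

```text
[ 0.51959239 -0.3722013   0.01593335] [-3.13873602 -0.00941473 -0.67219964] 0.0493057979180455 [-3.08873877  2.91869318  5.62664411] [0.65385404 0.83115224 0.01604415]
```

>>> servo_tool(series=[0, 0, -0.0005, 0, 107, 0, 0, -0.0005, 0, 107, 0, 0, -0.0005, 0, 107])

```text
time: 10.28
tcp_pos: [0.5198, -0.3724, 0.0163]
tcp_rot: [-3.139, -0.01, -0.672]
wrist_force: [-1.6, 0.6, -3.1]
grip_width: 0.0496
```

>>> servo_tool(series=[0, 0, 0, 0, 106, 0, 0, 0, 0, 106, 0, 0, 0, 0, 106])

```text
time: 10.53
tcp_pos: [0.5198, -0.3724, 0.0161]
tcp_rot: [-3.139, -0.01, -0.672]
wrist_force: [-0.5, -0.1, -2.3]
grip_width: 0.0499
```

>>> servo_tool(series=[0.0025, 0, -0.0082, 0, 106, 0.0058, 0, -0.0161, 0, 106, 0.0097, 0, -0.0237, 0, 106, 0.0097, 0, -0.0237, 0, 106])

```text
time: 10.87
tcp_pos: [0.5294, -0.3803, 0.0425]
tcp_rot: [-3.139, -0.015, -0.672]
wrist_force: [0.0, -0.4, -2.7]
grip_width: 0.05
```

Run:
```python
from h import *
s=robot.state();print(s['tcp_pos'],s['tcp_rot'],s['grip_width'],s['wrist_force'],s['torque'])
im=snap('scene','s11');tilt(im,(.0033,.0025),s)
```

```text
[ 0.52940802 -0.38025362  0.0424659 ] [-3.13893961 -0.01538249 -0.67210641] 0.050013982025840606 [ 0.00699496 -0.4340389  -2.7241669 ] [ 0.01728779  0.03280164 -0.00680185]
0.01 48 0.0734 0.0679
0.02 39 0.0699 0.0665
0.03 98 0.1776 0.0627
0.04 44 0.0631 0.0593
0.05 40 0.0597 0.0552
0.06 37 0.0565 0.0544
0.07 39 0.0535 0.0486
0.08 18 0.0508 0.0484
```

>>> servo_tool(series=[0.0046, 0, -0.0073, 0, 106, 0.0098, 0, -0.0141, 0, 106, 0.0155, 0, -0.0205, 0, 106, 0.0218, 0, -0.0263, 0, 106, 0.0286, 0, -0.0315, 0, 106, 0.0358, 0, -0.0362, 0, 106, 0.0358, 0, -0.0362, 0, 106])

```text
time: 11.5
tcp_pos: [0.5586, -0.4036, 0.0799]
tcp_rot: [-3.139, -0.019, -0.672]
wrist_force: [-0.1, -0.1, 0.7]
grip_width: 0.0498
```

Run:
```python
from h import *
s=robot.state();print(s['tcp_pos'],s['tcp_rot'],s['grip_width'],s['wrist_force'],s['torque'])
im=snap('scene','s12');tilt(im,(.0033,.0025),s)
c=im['color'][170:320,60:245];cv2.imwrite('pics/s12c.png',cv2.resize(c,None,fx=4,fy=4,interpolation=cv2.INTER_CUBIC))
```

```text
[ 0.55856371 -0.40356405  0.07990215] [-3.13900789 -0.01854471 -0.67192451] 0.04981638526631066 [-0.12700579 -0.10346929  0.66017225] [ 0.15745138  0.12123002 -0.00619134]
0.01 31 0.176 0.0977
0.02 55 0.0989 0.0898
0.03 52 0.0881 0.0806
0.04 53 0.0769 0.0691
0.05 48 0.0662 0.0591
0.06 58 0.0545 0.0444
0.07 16 0.0481 0.044
```

View pics/s12c.png

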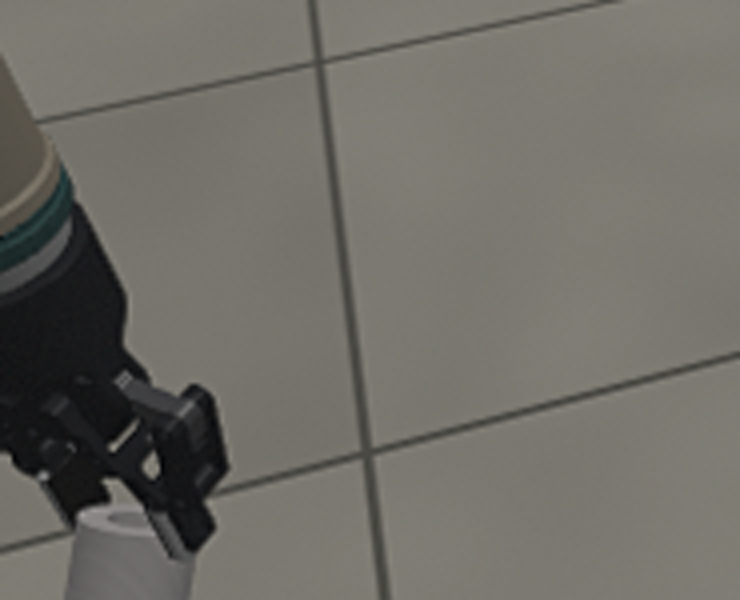

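>>> servo_tool(series=[0.0076, 0, -0.0042, 0, 106, 0.0155, 0, -0.0078, 0, 106, 0.0237, 0, -0.0106, 0, 106, 0.032, 0, -0.0126, 0, 106, 0.0405, 0, -0.0138, 0, 106, 0.0491, 0, -0.0142, 0, 106, 0.0576, 0, -0.014, 0, 106, 0.0576, 0, -0.014, 0, 106])

```text
time: 12.22
tcp_pos: [0.6034, -0.4393, 0.0937]
tcp_rot: [-3.139, -0.018, -0.672]
wrist_force: [0.8, -0.8, 1.6]
grip_width: 0.0497
```

Run:
```python
from h import *
s=robot.state();print(s['tcp_pos'],s['tcp_rot'],s['grip_width'],s['wrist_force'],s['torque'])
im=snap('scene','s13');tilt(im,(.0033,.0025),s)
c=im['color'][200:350,40:225];cv2.imwrite('pics/s13c.png',cv2.resize(c,None,fx=4,fy=4,interpolation=cv2.INTER_CUBIC))
```

```text
[ 0.6033552  -0.43928699  0.09371472] [-3.1391189  -0.01801108 -0.67179839] 0.0497371899831432 [ 0.84455527 -0.8178009   1.55228384] [-0.02698931 -0.10833085 -0.00163334]
0.01 22 0.1041 0.1005
0.02 57 0.1019 0.0878
0.03 141 0.0599 0.028
```

View pics/s13c.png

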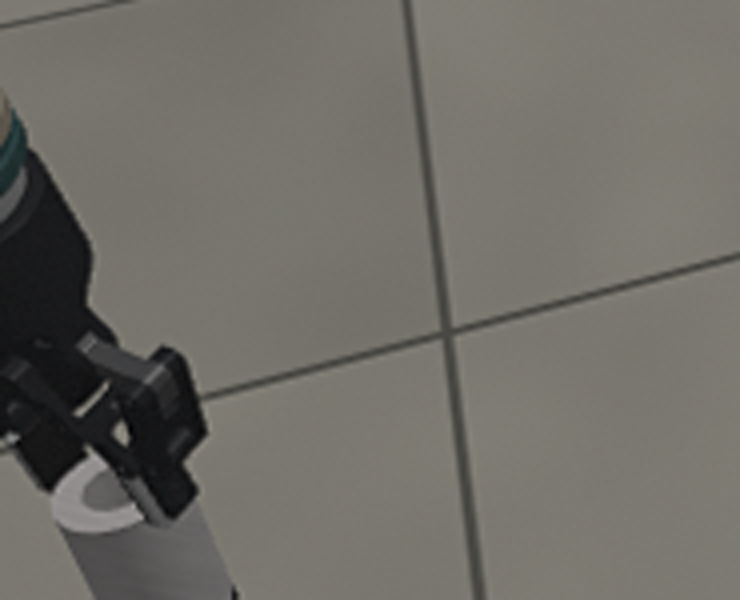

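>>> servo_tool(series=[0.0042, 0, 0.0005, 0, 106, 0.0085, 0, 0.0012, 0, 106, 0.0128, 0, 0.002, 0, 106, 0.0165, 0, 0.003, 0, 106, 0.0165, 0, 0.004, 0, 106, 0.0165, 0, 0.004, 0, 106])

```text
time: 12.77
tcp_pos: [0.6155, -0.4488, 0.09]
tcp_rot: [-3.139, -0.016, -0.672]
wrist_force: [0.4, 1.1, 2.6]
grip_width: 0.0499
```

Run:
```python
from h import *
s=robot.state();print(s['tcp_pos'],s['tcp_rot'],s['grip_width'],s['wrist_force'],s['torque'])
im=snap('scene','s14');tilt(im,(.0033,.0025),s)
c=im['color'][200:350,40:225];cv2.imwrite('pics/s14c.png',cv2.resize(c,None,fx=4,fy=4,interpolation=cv2.INTER_CUBIC))
```

```text
[ 0.61549451 -0.44884641  0.08995636] [-3.13888145 -0.01624561 -0.67187808] 0.04988282407803938 [0.44754582 1.09530601 2.58666678] [0.2308385  0.10623253 0.02402536]
0.01 24 0.1 0.098
0.02 161 0.0703 0.0208
```

View pics/s14c.png

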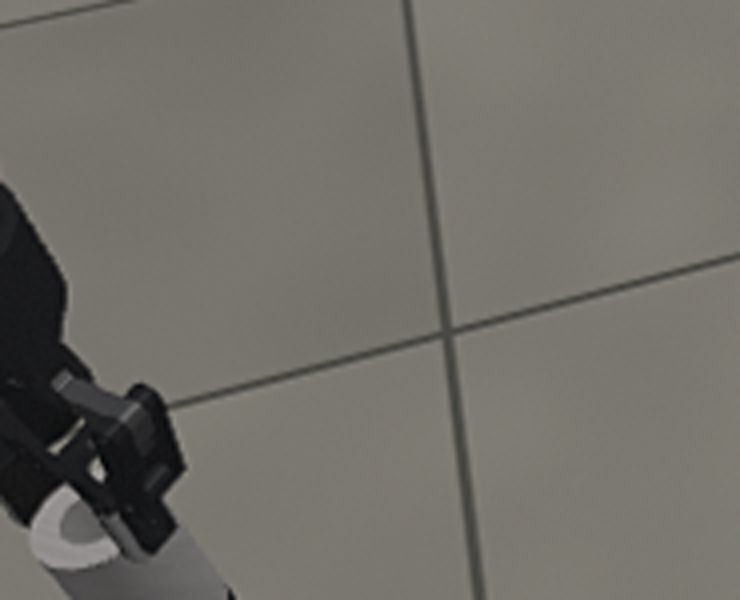

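Run:
```python
from h import *
s=robot.state();im=ld('s14');b=np.array([.0033,.0025])
T=s['tcp_pos'][:2]; yaw=s['tcp_rot'][2];x=np.array([np.cos(yaw),np.sin(yaw)]);y=np.array([np.sin(yaw),-np.cos(yaw)])
P=cloud(im);q=P[...,:2]-b-T;t=q@x;w=q@y;z=P[...,2]
m=(abs(t)<.05)&(abs(w)<.04)&(z>.008)
for z0 in np.arange(.01,.12,.01):
  k=m&(abs(z-z0)<.005)
  if k.sum(): print(z0.round(3),k.sum(),'t',np.percentile(t[k],[2,50,98]).round(4),'w',np.percentile(w[k],[2,50,98]).round(4))
```

```text
0.01 73 t [-0.0183  0.0048  0.0193] w [-0.0228 -0.0196  0.0033]
0.02 105 t [-0.0215  0.0065  0.022 ] w [-0.0236 -0.0183  0.0025]
0.03 116 t [-0.0198  0.0081  0.0225] w [-0.0231 -0.0181  0.0049]
0.04 125 t [-0.0202  0.0093  0.0224] w [-0.0229 -0.0174  0.0068]
0.05 127 t [-0.0193  0.0084  0.0227] w [-0.0227 -0.018   0.0043]
0.06 125 t [-0.019   0.0088  0.0229] w [-0.0227 -0.018   0.0065]
0.07 135 t [-0.0192  0.0087  0.023 ] w [-0.0228 -0.017   0.0153]
0.08 159 t [-0.0196  0.0069  0.0232] w [-0.0229 -0.0153  0.0169]
0.09 118 t [-0.0081  0.0121  0.0235] w [-0.0278 -0.0067  0.0172]
0.1 360 t [-0.0119  0.0096  0.0225] w [-0.035   0.0093  0.0292]
0.11 117 t [-0.007   0.0047  0.0104] w [-0.0371 -0.0258  0.0314]
```

>>> servo_tool(series=[0, 0, -0.001, 0, 100, 0, 0, -0.001, 0, 92, 0, 0, -0.001, 0, 90, 0.001, 0, 0.008, 0, 90, 0.0015, 0, 0.016, 0, 90, 0.0015, 0, 0.023, 0, 90, 0.0015, 0, 0.023, 0, 90, 0.0015, 0, 0.023, 0, 105, 0.0015, 0, 0.023, 0, 120, 0.0015, 0, 0.023, 0, 140, 0.0015, 0, 0.023, 0, 140], force=40)

```text
time: 13.73
tcp_pos: [0.6166, -0.4497, 0.0666]
tcp_rot: [-3.139, -0.015, -0.672]
wrist_force: [0.3, -0.0, -3.0]
grip_width: 0.0494
```

```bash
cat >> h.py <<'E'
def prof(im,b,s):
  T=s['tcp_pos'][:2]; yaw=s['tcp_rot'][2];x=np.array([np.cos(yaw),np.sin(yaw)]);y=np.array([np.sin(yaw),-np.cos(yaw)])
  P=cloud(im);q=P[...,:2]-b-T;t=q@x;w=q@y;z=P[...,2];z1=s['tcp_pos'][2]
  m=(abs(t)<.05)&(abs(w)<.04)&(z>.004)
  for z0 in np.arange(z1-.09,z1+.05,.01):
    k=m&(abs(z-z0)<.005)
    if k.sum()>8: 
      A=np.c_[2*t[k],2*w[k],np.ones(k.sum())];c=np.linalg.lstsq(A,t[k]**2+w[k]**2,rcond=None)[0]
      print((z0-z1).round(3),k.sum(),'t',np.percentile(t[k],[2,50,98]).round(4),'w',np.percentile(w[k],[2,50,98]).round(4),'c',c[:2].round(4),np.sqrt(c[2]+c[0]**2+c[1]**2).round(4))
E
python3 - <<'E'
from h import *
s=robot.state();print(s['tcp_pos'],s['tcp_rot'],s['grip_width'],s['wrist_force'],s['torque'])
im=snap('scene','s15');prof(im,(.0033,.0025),s)
E
```

```text
[ 0.61661927 -0.4496736   0.06663176] [-3.13894065 -0.01543225 -0.67193702] 0.04942481358870818 [ 0.31812469 -0.04136628 -2.95198032] [ 0.04754688  0.02275054 -0.05975236]
-0.06 80 t [-0.0217  0.0065  0.0189] w [-0.0231 -0.0192  0.0124] c [-0.0038  0.0012] 0.0237
-0.05 96 t [-0.0213  0.0044  0.0183] w [-0.023  -0.0186 -0.0047] c [-0.0039  0.0021] 0.0244
-0.04 117 t [-0.0211  0.0074  0.021 ] w [-0.0233 -0.0185  0.0076] c [-0.0037  0.0021] 0.0243
-0.03 129 t [-0.0227  0.0069  0.021 ] w [-0.023  -0.0179  0.0032] c [-0.0039  0.0026] 0.0247
-0.02 119 t [-0.0215  0.0073  0.021 ] w [-0.0229 -0.0178  0.0074] c [-0.004   0.0027] 0.0247
-0.01 119 t [-0.022   0.0091  0.021 ] w [-0.0228 -0.017   0.0086] c [-0.0038  0.0023] 0.0246
0.0 76 t [-0.0215  0.0153  0.0215] w [-0.028  -0.0131  0.0045] c [-0.0031 -0.0014] 0.0228
0.01 125 t [-0.0162  0.0103  0.021 ] w [-0.035  -0.0156  0.0167] c [-0.0044 -0.0069] 0.0238
0.02 159 t [-0.0165  0.0083  0.0207] w [-0.0365 -0.0131  0.0313] c [-0.004  -0.0065] 0.0249
0.03 307 t [-0.0135  0.0099  0.0206] w [-0.0358 -0.0008  0.0281] c [-0.008 -0.003] 0.0267
0.04 75 t [-0.0028  0.0062  0.0169] w [-0.031   0.0285  0.0352] c [-0.0039  0.0015] 0.0292
0.05 85 t [-0.0012  0.0098  0.0119] w [-0.0366  0.0273  0.0385] c [0.0114 0.0005] 0.0315
```

>>> servo_tool(series=[0, 0, -0.01, 0, 140, 0, 0, -0.025, 0, 140, 0, 0, -0.045, 0, 140, 0, 0, -0.07, 0, 140, 0, 0, -0.1, 0, 140, 0, 0, -0.13, 0, 140, 0, 0, -0.155, 0, 140, 0, 0, -0.17, 0, 140, 0, 0, -0.18, 0, 140, -0.01, -0.007, -0.185, 0, 140, -0.03, -0.022, -0.185, 0, 140, -0.05, -0.036, -0.185, 0, 140], force=40)

```text
time: 14.78
tcp_pos: [0.5967, -0.3893, 0.2519]
tcp_rot: [-3.139, -0.017, -0.674]
wrist_force: [-0.1, 1.2, -3.6]
grip_width: 0.0496
```

>>> servo_tool(series=[-0.03, -0.0216, 0, 0, 140, -0.06, -0.043, 0, 0, 140, -0.09, -0.065, 0, 0, 140, -0.12, -0.086, 0, 0, 140, -0.15, -0.108, 0, 0, 140, -0.18, -0.13, 0, 0, 140, -0.21, -0.151, 0, 0, 140, -0.23, -0.166, 0, 0, 140, -0.24, -0.173, 0, 0, 140, -0.24, -0.173, 0, 0, 140], force=40)

```text
time: 15.62
tcp_pos: [0.5164, -0.1006, 0.2487]
tcp_rot: [-3.138, -0.015, -0.669]
wrist_force: [0.2, 0.1, -3.3]
grip_width: 0.0488
```

Run:
```python
from h import *
s=robot.state();print(s['tcp_pos'],s['tcp_rot'],s['grip_width'],s['wrist_force'],s['torque'])
d=np.array([.4931,-.0125])-s['tcp_pos'][:2];yaw=s['tcp_rot'][2];x=np.array([np.cos(yaw),np.sin(yaw)]);y=np.array([np.sin(yaw),-np.cos(yaw)]);print(d@x,d@y)
im=snap('scene','s16')
cv2.imwrite('pics/s16c.png',cv2.resize(im['color'][100:340,80:400],None,fx=2.4,fy=2.4,interpolation=cv2.INTER_CUBIC))
```

```text
[ 0.51641664 -0.10055486  0.2487473 ] [-3.13750736 -0.01489099 -0.66869501] 0.0487912789534894 [ 0.23898594  0.10338925 -3.29860874] [-0.01847831 -0.01466867  0.03582607]
-0.07288568895244954 -0.0546351654169661
```

View pics/s16c.png

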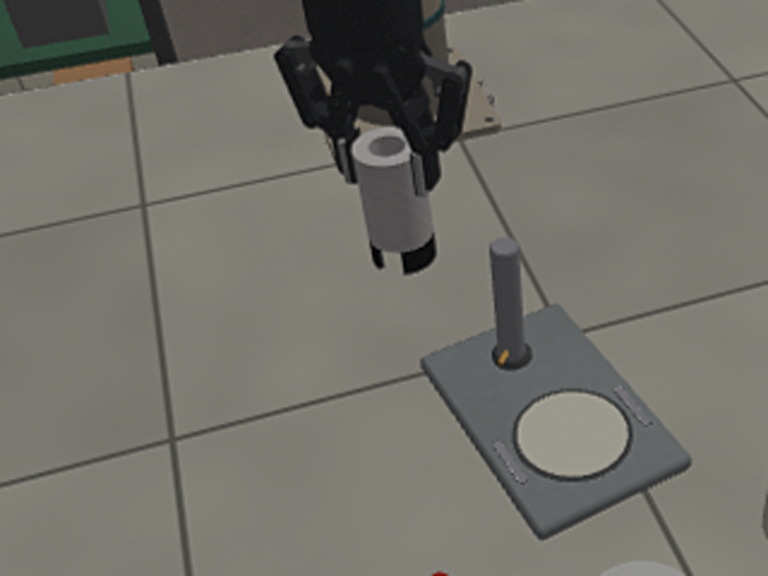

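```bash
cat >> h.py <<'E'
from scipy.optimize import least_squares
def cyl(im,c0,r,z0,z1,tiltfit=True,rad=1.5):
  P=cloud(im);m=(np.hypot(P[...,0]-c0[0],P[...,1]-c0[1])<rad*r)&(P[...,2]>z0)&(P[...,2]<z1);q=P[m];zm=(z0+z1)/2
  def f(p):
    a=p[:2]+np.outer(q[:,2]-zm,p[2:]) if tiltfit else p[:2]
    return np.hypot(*(q[:,:2]-a).T)-r
  s=least_squares(f,list(c0)+([0,0] if tiltfit else []),loss='soft_l1',f_scale=.002)
  return s.x, len(q), np.median(abs(s.fun))
E
python3 - <<'E'
from h import *
s=robot.state();im=ld('s16')
z=s['tcp_pos'][2]
print(cyl(im,s['tcp_pos'][:2]+[.003,.002],.025,z-.062,z-.01))
print(cyl(im,(.4965,-.0115),.0125,.05,.145)); print(cyl(im,(.4965,-.0115),.0125,.05,.145,False))
print(cyl(ld('scene0'),(.4965,-.0115),.0125,.05,.145),cyl(ld('scene0'),(.441,-.3055),.025,.01,.095))
im=snap('top','t16'); cv2.imwrite('pics/t16c.png',cv2.resize(im['color'][180:380,240:460],None,fx=3,fy=3,interpolation=cv2.INTER_CUBIC))
E
```

```text
(array([ 0.51524055, -0.09734771,  0.00296296, -0.01340187]), 567, np.float64(0.0004904243053204041))
(array([ 0.49487615, -0.01085173, -0.00156238,  0.00255549]), 405, np.float64(0.0006328948069978524))
(array([ 0.49487396, -0.0108432 ]), 405, np.float64(0.0006444842766785835))
(array([ 0.49488184, -0.01078517,  0.00177331, -0.00154039]), 405, np.float64(0.00050390759573468)) (array([ 0.44019842, -0.30555783,  0.02839404,  0.03095477]), 948, np.float64(0.0011717087486910992))
```

View pics/t16c.png

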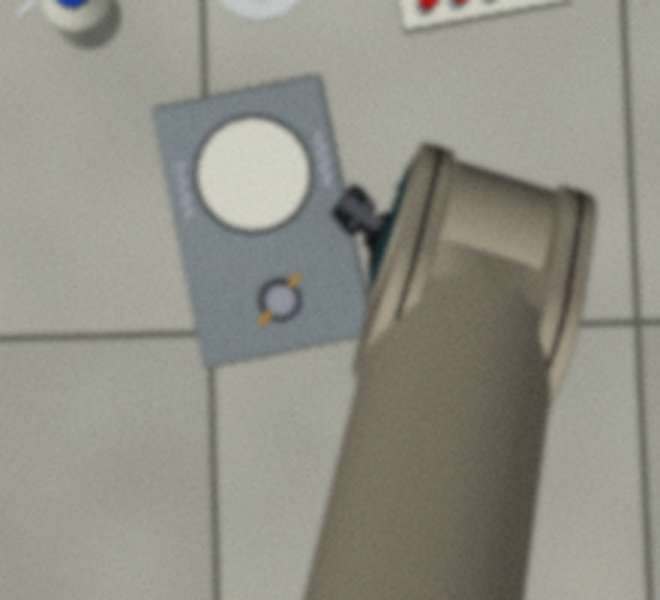

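>>> servo_tool(series=[-0.01, -0.008, 0, 0, 140, -0.025, -0.02, 0, 0, 140, -0.04, -0.032, 0, 0, 140, -0.055, -0.0436, 0, 0, 140, -0.065, -0.052, 0, 0, 140, -0.0702, -0.0557, 0, 0, 140, -0.0702, -0.0557, 0, 0, 140], force=40)

```text
time: 16.3
tcp_pos: [0.4974, -0.0172, 0.2478]
tcp_rot: [-3.139, -0.018, -0.673]
wrist_force: [-0.4, 0.1, -2.9]
grip_width: 0.049
```

Run:
```python
from h import *
s=robot.state();print(s['tcp_pos'],s['tcp_rot'],s['grip_width'],s['wrist_force'],s['torque'])
im=snap('scene','s17');z=s['tcp_pos'][2]
t=cyl(im,s['tcp_pos'][:2]+[.0015,.002],.025,z-.062,z-.01);print(t)
p=cyl(im,(.495,-.0108),.0125,.05,.145,False);print(p)
p=p[0]
for h in(.03,.085):
  c=t[0][:2]+t[0][2:]*(h-.031);d=p-c;yaw=s['tcp_rot'][2];x=np.array([np.cos(yaw),np.sin(yaw)]);y=np.array([np.sin(yaw),-np.cos(yaw)]);print(h,d,d@x,d@y)
cv2.imwrite('pics/s17c.png',cv2.resize(im['color'][80:280,200:420],None,fx=3,fy=3,interpolation=cv2.INTER_CUBIC))
```

```text
[ 0.49737769 -0.01716728  0.2478169 ] [-3.13891047 -0.01833353 -0.67274795] 0.04902365058389061 [-0.43682256  0.12893263 -2.92924802] [-0.0179728   0.06073524 -0.0481276 ]
(array([ 0.49630895, -0.01395195, -0.00856412, -0.00659367]), 527, np.float64(0.0005673021503721926))
(array([ 0.4948783 , -0.01079387]), 398, np.float64(0.0006074501793326987))
0.03 [-0.00143921  0.00315148] -0.0030894344242128865 -0.0015679868519236715
0.085 [-0.00096819  0.00351414] -0.0029470206340840733 -0.0021451355377717952
```

View pics/s17c.png

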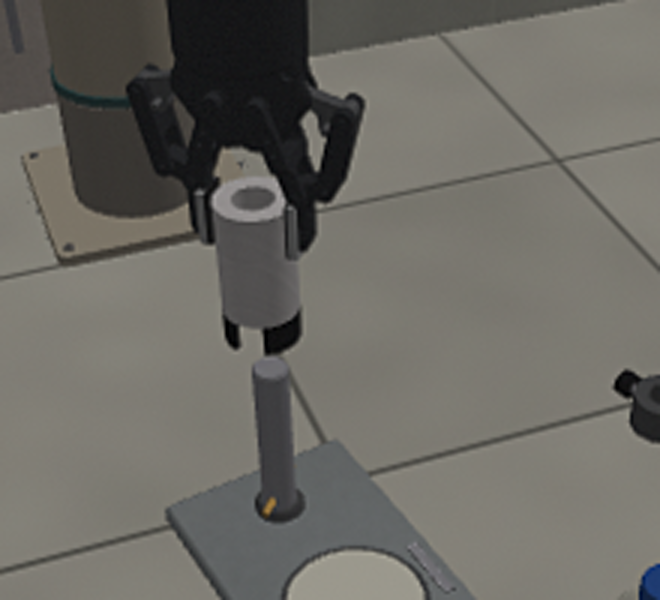

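>>> servo_tool(series=[-0.003, -0.0019, 0, 0, 140, -0.003, -0.0019, 0.005, 0, 140, -0.0032, -0.0019, 0.015, 0, 140, -0.0034, -0.0019, 0.027, 0, 140, -0.0037, -0.0019, 0.04, 0, 140, -0.004, -0.0019, 0.053, 0, 140, -0.0042, -0.0019, 0.065, 0, 140, -0.0044, -0.0019, 0.075, 0, 140, -0.0046, -0.0019, 0.081, 0, 140, -0.0046, -0.0019, 0.085, 0, 140, -0.0046, -0.0019, 0.085, 0, 140], force=40)

```text
time: 17.27
tcp_pos: [0.4964, -0.0155, 0.1622]
tcp_rot: [-3.14, -0.019, -0.675]
wrist_force: [-0.1, 0.4, -3.3]
grip_width: 0.0495
```

Run:
```python
from h import *
s=robot.state();print(s['tcp_pos'],s['tcp_rot'],s['grip_width'],s['wrist_force'],s['torque'])
im=snap('scene','s18');z=s['tcp_pos'][2]
t=cyl(im,s['tcp_pos'][:2]+[.0015,.002],.025,z-.062,z-.01);print(t)
p=np.array([.49488,-.0108])
for h in(.03,.085):
  c=t[0][:2]+t[0][2:]*(h-.031);d=p-c;yaw=s['tcp_rot'][2];x=np.array([np.cos(yaw),np.sin(yaw)]);y=np.array([np.sin(yaw),-np.cos(yaw)]);print(h,d,d@x,d@y)
cv2.imwrite('pics/s18c.png',cv2.resize(im['color'][100:300,200:420],None,fx=3,fy=3,interpolation=cv2.INTER_CUBIC))
```

```text
[ 0.49642911 -0.0155085   0.16215858] [-3.14025693 -0.01869772 -0.67472803] 0.04953724688409776 [-0.06140341  0.38334096 -3.33623168] [0.03580676 0.00968466 0.05089321]
(array([ 0.49526655, -0.0125244 ,  0.00870469, -0.01116452]), 433, np.float64(0.000639326558599447))
0.03 [-0.00037784  0.00171324] -0.0013652805046197151 -0.0011017935601851426
0.085 [-0.0008566   0.00232728] -0.0021227182865626096 -0.0012822171737358365
```

View pics/s18c.png

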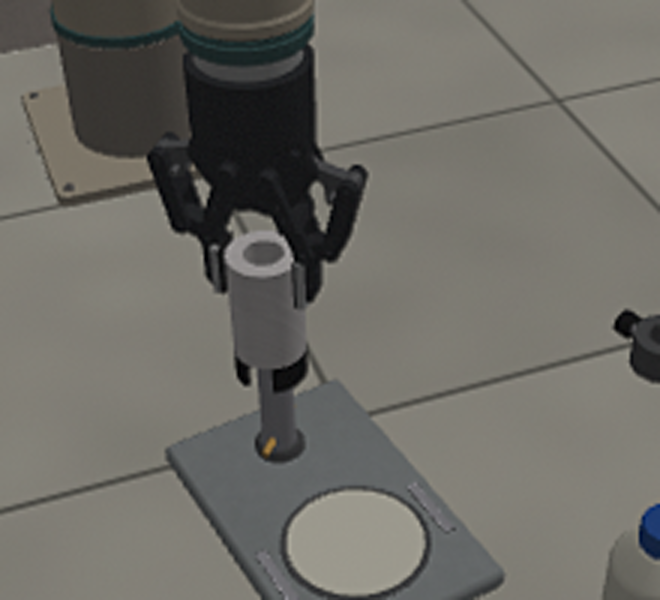

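>>> servo_tool(series=[-0.0018, -0.0012, 0, 0, 140, -0.0018, -0.0012, 0.003, 0, 140, -0.0019, -0.0012, 0.007, 0, 140, -0.002, -0.0012, 0.01, 0, 140, -0.002, -0.0012, 0.013, 0, 140, -0.002, -0.0012, 0.016, 0, 140, -0.0021, -0.0012, 0.018, 0, 140, -0.0021, -0.0012, 0.018, 0, 140], force=40)

```text
time: 17.98
tcp_pos: [0.4958, -0.0133, 0.1442]
tcp_rot: [-3.14, -0.019, -0.675]
wrist_force: [-0.4, 0.4, -2.6]
grip_width: 0.0494
```

```bash
cat > m.py <<'E'
from h import *
import sys
s=robot.state();print(s['tcp_pos'],s['tcp_rot'],s['grip_width'],s['wrist_force'],s['torque'])
im=snap('scene',sys.argv[1]);z=s['tcp_pos'][2]
t=cyl(im,s['tcp_pos'][:2]+[.0015,.002],.025,z-.062,z-.01);print(t)
p=np.array([.49488,-.0108])
for h in(.03,.085):
  c=t[0][:2]+t[0][2:]*(h-.031);d=p-c;yaw=s['tcp_rot'][2];x=np.array([np.cos(yaw),np.sin(yaw)]);y=np.array([np.sin(yaw),-np.cos(yaw)]);print(h,d,d@x,d@y)
cv2.imwrite(f'pics/{sys.argv[1]}c.png',cv2.resize(im['color'][100:300,200:420],None,fx=3,fy=3,interpolation=cv2.INTER_CUBIC))
E
python3 m.py s19
```

```text
[ 0.49582464 -0.01334268  0.14416758] [-3.14023654 -0.01862418 -0.67458041] 0.04944769299563681 [-0.3591806   0.35340233 -2.61290559] [ 0.01957826 -0.00907833  0.0197053 ]
(array([ 0.49462678, -0.01010958,  0.0116426 , -0.02639441]), 417, np.float64(0.0006515911194976756))
0.03 [ 0.00026487 -0.00071682] 0.0006545532578789404 0.00039438473805423726
0.085 [-0.00037548  0.00073488] -0.0007522177237250801 -0.0003394034791119172
```

>>> servo_tool(series=[0, 0, 0.003, 0, 140, -0.0001, 0, 0.006, 0, 140, -0.0002, 0, 0.009, 0, 140, -0.0002, 0, 0.012, 0, 140, -0.0003, 0, 0.015, 0, 140, -0.0003, 0, 0.018, 0, 140, -0.0004, 0, 0.021, 0, 140, -0.0004, 0, 0.024, 0, 140, -0.0005, 0, 0.027, 0, 140, -0.0005, 0, 0.027, 0, 140], force=40)

```text
time: 18.87
tcp_pos: [0.4956, -0.0133, 0.1168]
tcp_rot: [-3.141, -0.018, -0.675]
wrist_force: [1.0, 0.3, -3.7]
grip_width: 0.0492
```

```bash
python3 m.py s20
```

```text
[ 0.4956033  -0.01332917  0.11678465] [-3.14068031 -0.0180532  -0.67464383] 0.04917476848998344 [ 0.9862794   0.29665212 -3.74563383] [0.04093271 0.01756387 0.06376112]
(array([ 0.49420292, -0.01039419,  0.01343821, -0.02020918]), 396, np.float64(0.0005740578712276276))
0.03 [ 0.00069052 -0.00042602] 0.0008053479199605811 -9.861709905973887e-05
0.085 [-4.85837441e-05  6.85482226e-04] -0.0004661058433790483 -0.0005049669342421737
```

View pics/s20c.png

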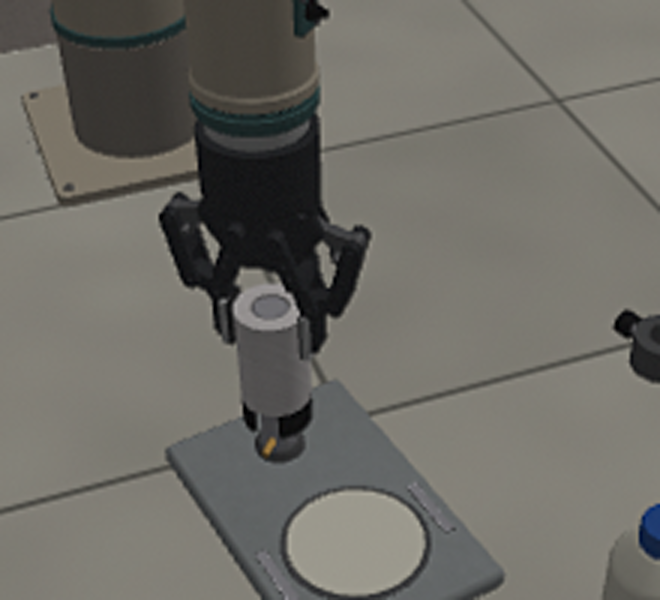

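The pillar top fills the bore at (268,305) and the slot at (264,425) stands over the brass pin at (268,446). Continuing gently.

>>> servo_tool(series=[0, 0, 0.003, 0, 140, 0, 0, 0.006, 0, 140, -0.0001, 0, 0.009, 0, 140, -0.0002, 0, 0.012, 0, 140, -0.0002, 0, 0.015, 0, 140, -0.0003, 0, 0.018, 0, 140, -0.0003, 0, 0.02, 0, 140, -0.0003, 0, 0.02, 0, 140], force=40)

```text
time: 19.58
tcp_pos: [0.4955, -0.0134, 0.0966]
tcp_rot: [-3.141, -0.018, -0.675]
wrist_force: [-0.3, -0.8, -3.0]
grip_width: 0.0494
```

```bash
python3 m.py s21
```

```text
[ 0.4954972  -0.01336811  0.09655317] [-3.14104233 -0.01764322 -0.67459254] 0.049437431816380654 [-0.3257801  -0.788143   -2.97223101] [0.02353683 0.07772497 0.00089704]
(array([ 0.49419229, -0.01022642,  0.01108712, -0.01589658]), 374, np.float64(0.0006270259589871065))
0.03 [ 0.0006988  -0.00058948] 0.0009139100044771581 2.390630093378046e-05
0.085 [8.90057163e-05 2.84832641e-04] -0.00010839049270760204 -0.00027803444423293725
```

>>> servo_tool(series=[0, 0, 0.002, 0, 140, 0, 0, 0.004, 0, 140, 0, 0, 0.006, 0, 140, -0.0001, 0, 0.0075, 0, 140, -0.0001, 0, 0.0085, 0, 140, -0.0001, 0, 0.0095, 0, 140, -0.0001, 0, 0.0095, 0, 140], force=40)

```text
time: 20.22
tcp_pos: [0.4956, -0.0134, 0.0871]
tcp_rot: [-3.141, -0.018, -0.675]
wrist_force: [0.7, -0.3, -3.8]
grip_width: 0.0495
```

>>> servo_tool(series=[0, 0, 0.0005, 0, 140, 0, 0, 0.001, 0, 140, 0, 0, 0.0015, 0, 140, 0, 0, 0.002, 0, 140, 0, 0, 0.002, 0, 140], force=40)

```text
time: 20.63
tcp_pos: [0.4958, -0.0136, 0.0857]
tcp_rot: [-3.141, -0.018, -0.675]
wrist_force: [-0.5, 0.0, 3.4]
grip_width: 0.0494
```

>>> servo_tool(series=[0, 0, 0, 0, 120, 0, 0, 0, 0, 100, 0, 0, 0, 0, 70, 0, 0, 0, 0, 40, 0, 0, 0, 0, 20, 0, 0, -0.02, 0, 10, 0, 0, -0.05, 0, 0, 0, 0, -0.085, 0, 0, 0, 0, -0.12, 0, 0, 0, 0, -0.15, 0, 0, 0, 0, -0.165, 0, 0, 0, 0, -0.165, 0, 0], force=20)

```text
time: 21.63
tcp_pos: [0.4957, -0.012, 0.2543]
tcp_rot: [-3.135, -0.024, -0.675]
wrist_force: [-0.3, 0.7, -1.0]
grip_width: 0.0852
```

```bash
cat > m2.py <<'E'
from h import *
import sys
s=robot.state();print(s['tcp_pos'],s['tcp_rot'],s['grip_width'],s['wrist_force'])
im=snap('scene',sys.argv[1])
print(cyl(im,(.495,-.0105),.025,.03,.115))
P=cloud(im);m=(np.hypot(P[...,0]-.495,P[...,1]+.0105)<.022);z=P[...,2][m]
print(np.histogram(z,bins=np.arange(.09,.165,.005)),np.median(z[(z>.112)&(z<.128)]),np.median(z[z>.146]))
cv2.imwrite(f'pics/{sys.argv[1]}c.png',cv2.resize(im['color'][160:360,200:420],None,fx=3,fy=3,interpolation=cv2.INTER_CUBIC))
E
python3 m2.py s22
```

```text
[ 0.49571309 -0.01195502  0.25427253] [-3.13519601 -0.02361868 -0.67492925] 0.08523661867122811 [-0.28006464  0.69396677 -0.95305268]
(array([ 0.49484352, -0.01079093,  0.00117246,  0.00061245]), 663, np.float64(0.0005933780026593713))
(array([  0,   1,   0,   0,   0, 108,  41,  18,  24,  26,  23,  73,  17,
         0,   0]), array([0.09 , 0.095, 0.1  , 0.105, 0.11 , 0.115, 0.12 , 0.125, 0.13 ,
       0.135, 0.14 , 0.145, 0.15 , 0.155, 0.16 , 0.165])) 0.11879109510412028 0.3439291003837517
```

View pics/s22c.png

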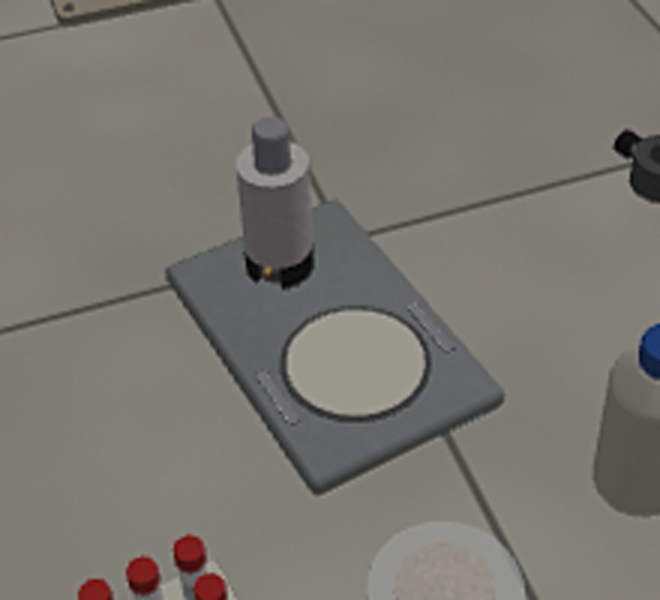

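>>> servo_tool(series=[-0.01, -0.0124, 0, -4, 0, -0.032, -0.04, 0, -10, 0, -0.054, -0.067, 0, -16, 0, -0.076, -0.094, 0, -22, 0, -0.098, -0.121, 0, -28, 0, -0.12, -0.1485, 0.01, -34, 0, -0.142, -0.1757, 0.025, -40, 0, -0.164, -0.203, 0.04, -46, 0, -0.182, -0.225, 0.05, -51, 0, -0.195, -0.241, 0.06, -55, 0, -0.2009, -0.2486, 0.07, -55, 0, -0.2009, -0.2486, 0.07, -55, 0], force=60)

```text
time: 22.68
tcp_pos: [0.4913, 0.3094, 0.1755]
tcp_rot: [3.127, -0.01, 0.289]
wrist_force: [0.5, -0.1, -0.2]
grip_width: 0.0857
```

Run:
```python
from h import *
s=robot.state();print(s['tcp_pos'],s['tcp_rot'],s['grip_width'])
d=np.array([.4942,.3076])-s['tcp_pos'][:2];yaw=s['tcp_rot'][2];x=np.array([np.cos(yaw),np.sin(yaw)]);y=np.array([np.sin(yaw),-np.cos(yaw)]);print(d@x,d@y)
M=R.from_euler('xyz',s['tcp_rot']).as_matrix();print(M[:,2],'in tool horiz', M[:2,2]@x,M[:2,2]@y)
im=snap('scene','s23');cv2.imwrite('pics/s23c.png',cv2.resize(im['color'][120:300,340:540],None,fx=3,fy=3,interpolation=cv2.INTER_CUBIC))
```

```text
[0.49132997 0.30936672 0.17549794] [ 3.12698828 -0.0095798   0.28915632] 0.08573913013678015
0.002247111451168005 0.0025117417205744673
[ 0.01334517 -0.01126629 -0.99984748] in tool horiz 0.009578630742406433 0.014603857173100868
```

View pics/s23c.png

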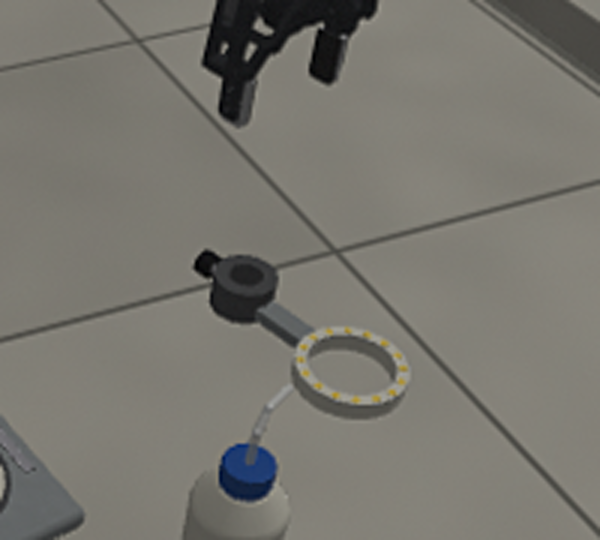

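>>> servo_tool(series=[0.0006, 0, 0.025, 0, 0, 0.0006, 0, 0.05, 0, 0, 0.0006, 0, 0.08, 0, 0, 0.0006, 0, 0.11, 0, 0, 0.0006, 0, 0.135, 0, 0, 0.0006, 0, 0.153, 0, 0, 0.0006, 0, 0.163, 0, 0, 0.0006, 0, 0.169, 0, 0, 0.0006, 0, 0.169, 0, 40, 0.0006, 0, 0.169, 0, 80, 0.0006, 0, 0.169, 0, 110, 0.0006, 0, 0.169, 0, 110], force=25)

```text
time: 23.73
tcp_pos: [0.4963, 0.3066, 0.0096]
tcp_rot: [3.127, -0.014, 0.287]
wrist_force: [-1.8, 1.2, 4.8]
grip_width: 0.0491
```

>>> servo_tool(series=[0, 0, 0, 0, 125, 0, 0, 0, 0, 140, 0, 0, 0, 0, 140], force=60)

```text
time: 23.98
tcp_pos: [0.4964, 0.3064, 0.0099]
tcp_rot: [3.127, -0.014, 0.287]
wrist_force: [-0.9, -0.6, 2.2]
grip_width: 0.0486
```

Run:
```python
from h import *
s=robot.state();print(s['tcp_pos'],s['tcp_rot'],s['grip_width'],s['wrist_force'],s['torque'])
im=snap('scene','s24');cv2.imwrite('pics/s24c.png',cv2.resize(im['color'][120:300,340:540],None,fx=3,fy=3,interpolation=cv2.INTER_CUBIC))
```

```text
[0.49640316 0.306393   0.00993525] [ 3.12712862 -0.01400153  0.28688398] 0.04861058895267118 [-0.93424571 -0.59493826  2.16139816] [0.03624456 0.27320425 0.05585006]
```

View pics/s24c.png

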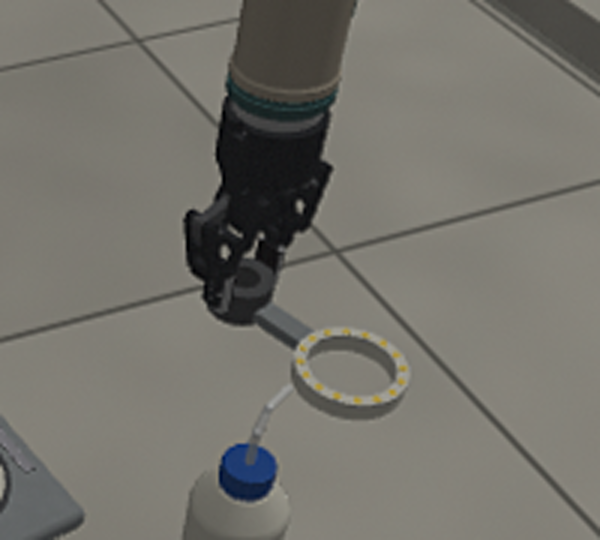

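>>> servo_tool(series=[0, 0, -0.003, 0, 140, 0, 0, -0.008, 0, 140, 0, 0, -0.016, 0, 140, 0, 0, -0.03, 0, 140, 0, 0, -0.05, 0, 140, 0, 0, -0.075, 0, 140, 0, 0, -0.1, 0, 140, 0, 0, -0.13, 0, 140, 0, 0, -0.155, 0, 140, 0, 0, -0.175, 0, 140, 0, 0, -0.187, 0, 140, 0, 0, -0.19, 0, 140], force=60)

```text
time: 25.03
tcp_pos: [0.4942, 0.3089, 0.2031]
tcp_rot: [3.129, -0.019, 0.287]
wrist_force: [-0.2, 0.7, -2.7]
grip_width: 0.0485
```

Run:
```python
from h import *
s=robot.state();print(s['tcp_pos'],s['tcp_rot'],s['grip_width'],s['wrist_force'],s['torque'])
im=snap('scene','s25');cv2.imwrite('pics/s25c.png',cv2.resize(im['color'][60:260,340:560],None,fx=3,fy=3,interpolation=cv2.INTER_CUBIC))
```

```text
[0.49415516 0.30891584 0.20306599] [ 3.12871435 -0.01856845  0.28671418] 0.0484804255165131 [-0.1680574   0.69682665 -2.72645377] [-0.00108363  0.04360196 -0.00453292]
```

View pics/s25c.png

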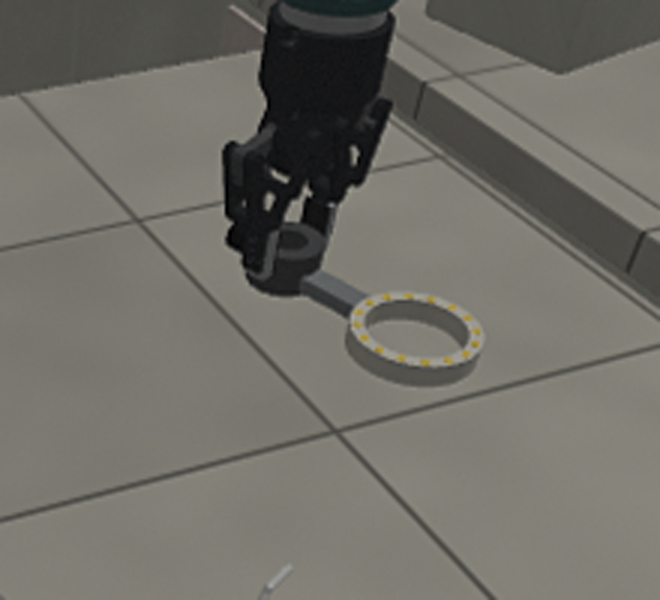

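```bash
cat > m3.py <<'E'
from h import *
import sys
def hub(im,s,yaw_off=0):
  z=s['tcp_pos'][2]; T=s['tcp_pos'][:2]; b=z-.0099
  yaw=s['tcp_rot'][2];x=np.array([np.cos(yaw),np.sin(yaw)]);y=np.array([np.sin(yaw),-np.cos(yaw)])
  P=cloud(im);r=T+.110*x;q=P[...,:2]
  # ring : top surface points in annulus
  m=(abs(np.hypot(*(np.moveaxis(q-r,-1,0)))-.037)<.014)&(P[...,2]>b-.006)&(P[...,2]<b+.022)
  Q=P[m]
  f=lambda p:np.maximum(np.maximum(np.hypot(*(Q[:,:2]-p).T)-.042,.033-np.hypot(*(Q[:,:2]-p).T)),0)
  rc=least_squares(f,r).x
  # plane of ring top
  k=Q[:,2]>b+.010; A=np.c_[Q[k,:2]-rc,np.ones(k.sum())];pl=np.linalg.lstsq(A,Q[k,2],rcond=None)[0]
  # hub: cylinder wall + annular top, exclude gripper via color? use z between b and b+.03, |y|<.02
  d=q-T;t=d@x;w=d@y
  m=(np.hypot(t,w)<.032)&(P[...,2]>b-.004)&(P[...,2]<b+.034)&(abs(w)<.0225)
  H=P[m];g=lambda p:np.maximum(np.maximum(np.hypot(*(H[:,:2]-p).T)-.025,.0135-np.hypot(*(H[:,:2]-p).T)),0)
  k=(H[:,2]<b+.024)&(((H[:,:2]-T)@x)>0)
  W=H[k];g2=lambda p:np.hypot(*(W[:,:2]-p).T)-.025
  hc=least_squares(g2,T,loss='soft_l1',f_scale=.001).x
  # inner hole & top annulus
  return rc,pl,hc,len(W),len(Q),x,y
if __name__=='__main__':
  s=robot.state();im=snap('scene',sys.argv[1])
  rc,pl,hc,nw,nq,x,y=hub(im,s);T=s['tcp_pos'][:2]
  print('tcp',s['tcp_pos'],s['tcp_rot'],s['wrist_force'])
  print('ring',rc,'plane',pl,nq,'rel',(rc-T)@x,(rc-T)@y)
  print('hub',hc,nw,'rel',(hc-T)@x,(hc-T)@y,'ring-hub len',np.hypot(*(rc-hc)),'yaw',np.degrees(np.arctan2(*(rc-hc)[::-1])),'toolyaw',np.degrees(s['tcp_rot'][2]))
  print('pillar',cyl(im,(.495,-.0108),.0125,.124,.147,False,1.4),cyl(im,(.495,-.0108),.025,.03,.115))
  M=R.from_euler('xyz',s['tcp_rot']).as_matrix();print('toolz drift x,y', M[:2,2]@x,M[:2,2]@y)
  d=np.array([.4949,-.0108])-rc+.11*(rc-T)/np.linalg.norm(rc-T);print('d from ring',d@x,d@y); d=np.array([.4949,-.0108])-hc;print('d from hub',d@x,d@y)
E
python3 m3.py s26
```

```text
tcp [0.49377328 0.30866124 0.20209212] [ 3.1282532  -0.01721289  0.28667913] [-0.03526408  0.26600382 -3.86069255]
ring [0.59924296 0.34095113] plane [0.00156363 0.00288352 0.20566944] 927 rel 0.11029583285846463 -0.0011485805495151402
hub [0.49561621 0.31009375] 166 rel 0.0021727826481241046 -0.0008529261704329439 ring-hub len 0.10812345443195795 yaw 16.582174570210068 toolyaw 16.425503944813794
pillar (array([ 0.49477711, -0.01070478]), 112, np.float64(0.00047589193923736235)) (array([ 0.49482164, -0.0108724 ,  0.00241546, -0.00205172]), 671, np.float64(0.0005598257212524119))
toolz drift x,y 0.017210505552107534 0.013339054324483178
d from ring -0.08955461902307002 0.3067451957655416
d from hub -0.09142560488908014 0.3075949791344302
```

>>> servo_tool(series=[-0.004, 0.013, 0, 0, 140, -0.0115, 0.039, 0, 1, 140, -0.0205, 0.07, 0, 2, 140, -0.0305, 0.104, 0, 3, 140, -0.0405, 0.138, 0, 4, 140, -0.0505, 0.172, 0, 5, 140, -0.0605, 0.206, 0, 6, 140, -0.07, 0.238, 0, 6.9, 140, -0.078, 0.265, 0, 6.9, 140, -0.085, 0.288, 0, 6.9, 140, -0.089, 0.302, 0, 6.9, 140, -0.0905, 0.3072, 0, 6.9, 140], force=60)

```text
time: 26.13
tcp_pos: [0.4914, -0.0164, 0.2026]
tcp_rot: [3.128, -0.013, 0.161]
wrist_force: [-0.0, 0.1, -2.6]
grip_width: 0.0484
```

>>> servo_tool(series=[0, 0, 0, 0, 140, 0, 0, 0, 0, 140], force=60)

```text
time: 26.3
tcp_pos: [0.4903, -0.0168, 0.2018]
tcp_rot: [3.128, -0.011, 0.16]
wrist_force: [-0.0, -0.1, -4.1]
grip_width: 0.0486
```

```bash
python3 m3.py s27; python3 -c "
import cv2
im=cv2.imread('pics/s27.png') if __import__('os').path.exists('pics/s27.png') else None
cv2.imwrite('pics/s27c.png',cv2.resize(im[80:300,200:440],None,fx=2.7,fy=2.7,interpolation=cv2.INTER_CUBIC))"
```

```text
tcp [ 0.49026597 -0.01681599  0.20182544] [ 3.12805462 -0.01094957  0.15966757] [-0.01319863 -0.09388406 -4.05576217]
ring [0.59931031 0.00366933] plane [-0.00179046  0.00064645  0.20539621] 1055 rel 0.11091428098921775 -0.0028877915660890977
hub [ 0.49190743 -0.0153567 ] 209 rel 0.00185259103442814 -0.0011797501585789573 ring-hub len 0.10907506415879126 yaw 10.045527819702125 toolyaw 9.148278162584129
pillar (array([ 0.49476133, -0.01060319]), 56, np.float64(0.0009307569322566404)) (array([ 0.49491452, -0.01072111,  0.00391637,  0.00061981]), 577, np.float64(0.0006054324924451536))
toolz drift x,y 0.01094835240585572 0.01353761598780425
d from ring 0.0045800251086237816 -0.005177927290837131
d from hub 0.0036789798559201115 -0.0040229518128376595
```

View pics/s27c.png

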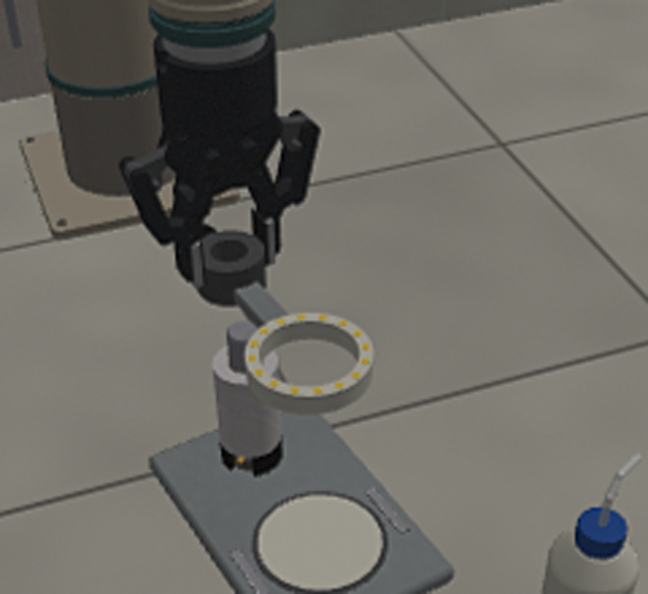

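>>> servo_tool(series=[0.002, -0.0022, 0.003, 0, 140, 0.004, -0.0044, 0.008, 0, 140, 0.0038, -0.0046, 0.015, 0, 140, 0.0038, -0.0047, 0.022, 0, 140, 0.0037, -0.0047, 0.028, 0, 140, 0.0037, -0.0047, 0.032, 0, 140, 0.0037, -0.0047, 0.032, 0, 140, 0.0037, -0.0047, 0.032, 0, 140], force=60)

```text
time: 27.02
tcp_pos: [0.4938, -0.011, 0.1697]
tcp_rot: [3.129, -0.011, 0.161]
wrist_force: [1.3, -0.3, -4.5]
grip_width: 0.0481
```

```bash
python3 m3.py s28; python3 -c "
import cv2
im=cv2.imread('pics/s28.png')
cv2.imwrite('pics/s28c.png',cv2.resize(im[120:270,230:390],None,fx=4,fy=4,interpolation=cv2.INTER_CUBIC))"
```

```text
tcp [ 0.49383096 -0.01098851  0.1696563 ] [ 3.12852432 -0.011031    0.16111547] [ 1.27972899 -0.25509593 -4.50803198]
ring [0.6028329  0.00964274] plane [-0.00333214 -0.00341949  0.1732941 ] 995 rel 0.11089990148312448 -0.002878027853828779
hub [ 0.49561231 -0.00966365] 187 rel 0.0019708069877698974 -0.0010219384612997384 ring-hub len 0.10894490669788537 yaw 10.207429465415602 toolyaw 9.231236661942956
pillar (array([ 0.4946308 , -0.01068513]), 88, np.float64(0.0004974929765284141)) (array([ 0.49497861, -0.01065583, -0.00206844, -0.00106726]), 527, np.float64(0.0006315199020366195))
toolz drift x,y 0.011029833051193172 0.013067959255237478
d from ring 0.00014850936055978769 9.743829275980135e-06
d from hub -0.000885373191228255 0.0010073676195288793
```

View pics/s28c.png

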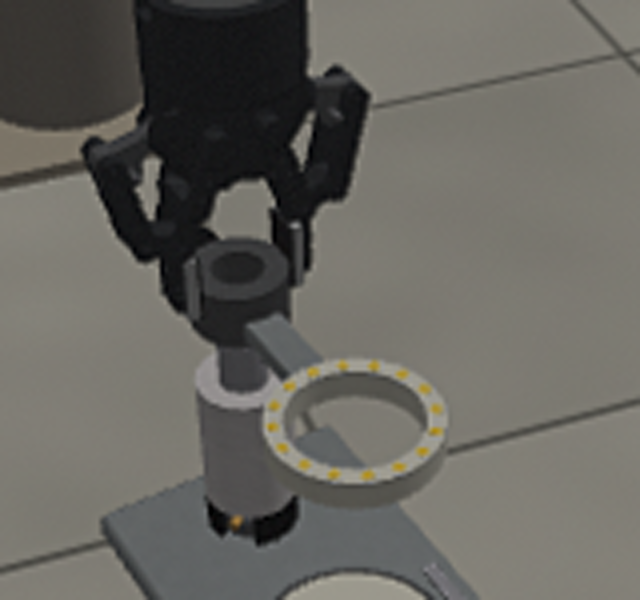

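>>> servo_tool(series=[-0.0004, 0.0006, 0.002, 0, 140, -0.0004, 0.0006, 0.004, 0, 140, -0.0005, 0.0005, 0.006, 0, 140, -0.0005, 0.0005, 0.008, 0, 140, -0.0005, 0.0005, 0.01, 0, 140, -0.0005, 0.0005, 0.0115, 0, 140, -0.0005, 0.0005, 0.013, 0, 140, -0.0005, 0.0005, 0.013, 0, 140], force=60)

```text
time: 27.73
tcp_pos: [0.4937, -0.0117, 0.1566]
tcp_rot: [3.129, -0.011, 0.161]
wrist_force: [0.3, 0.2, -3.2]
grip_width: 0.0484
```

>>> servo_tool(series=[0, 0, 0.003, 0, 140, 0, 0, 0.006, 0, 140, -0.0001, -0.0001, 0.009, 0, 140, -0.0001, -0.0001, 0.012, 0, 140, -0.0002, -0.0002, 0.015, 0, 140, -0.0002, -0.0002, 0.018, 0, 140, -0.0002, -0.0002, 0.021, 0, 140, -0.0002, -0.0002, 0.0225, 0, 140, -0.0002, -0.0002, 0.0225, 0, 140], force=60)

```text
time: 28.48
tcp_pos: [0.4935, -0.0118, 0.1337]
tcp_rot: [3.129, -0.01, 0.161]
wrist_force: [0.2, 0.4, -3.5]
grip_width: 0.0484
```

```bash
python3 m3.py s29; python3 -c "
import cv2
im=cv2.imread('pics/s29.png')
cv2.imwrite('pics/s29c.png',cv2.resize(im[140:290,230:390],None,fx=4,fy=4,interpolation=cv2.INTER_CUBIC))"
```

```text
tcp [ 0.49346523 -0.01179041  0.13371965] [ 3.12860777 -0.01039746  0.16112224] [ 0.19252922  0.44667614 -3.46181158]
ring [0.60238519 0.00864626] plane [-0.00643715  0.00148588  0.13727931] 937 rel 0.11078778110877867 -0.002698379845202459
hub [ 0.49501532 -0.01046127] 177 rel 0.001743239928974504 -0.0010632545726678919 ring-hub len 0.10905679986030621 yaw 10.090711461020435 toolyaw 9.231624382888704
pillar (array([ 0.49167303, -0.00935919]), 4, np.float64(0.000305932004196912)) (array([ 0.49498557, -0.01083749, -0.00212706, -0.00601825]), 477, np.float64(0.0006081141669762591))
toolz drift x,y 0.010396396105911853 0.012984516244470218
d from ring 0.0007546779053908049 -0.0007274286002614393
d from hub -0.00016816782434573926 0.00031584420952440035
```

View pics/s29c.png

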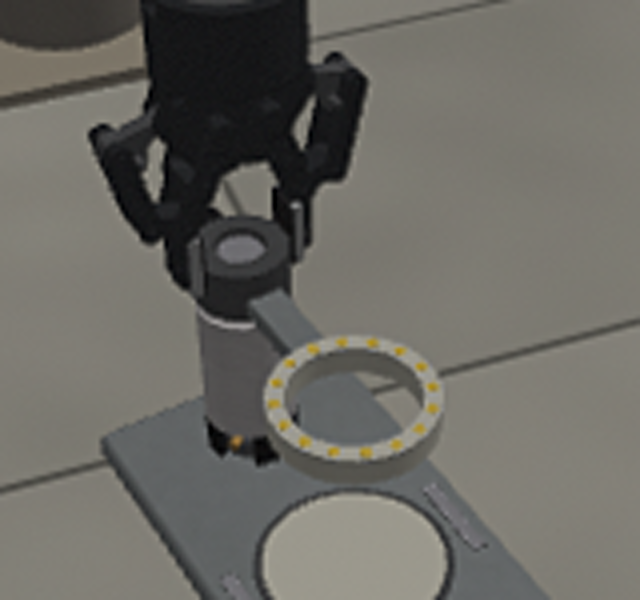

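Pillar is seen inside the hub bore at (241,249), with a few mm of tube rim still visible under the hub. Easing down to contact.

>>> servo_tool(series=[0, 0, 0.0007, 0, 140, 0, 0, 0.0014, 0, 140, 0, 0, 0.0021, 0, 140, 0, 0, 0.0028, 0, 140, 0, 0, 0.0033, 0, 140, 0, 0, 0.0033, 0, 140], force=60)

```text
time: 29.03
tcp_pos: [0.4936, -0.0118, 0.1306]
tcp_rot: [3.129, -0.011, 0.161]
wrist_force: [0.2, 0.6, -4.0]
grip_width: 0.0483
```

>>> servo_tool(series=[0, 0, 0.0005, 0, 140, 0, 0, 0.001, 0, 140, 0, 0, 0.0015, 0, 140, 0, 0, 0.0015, 0, 140], force=60)

```text
time: 29.37
tcp_pos: [0.4939, -0.0119, 0.1299]
tcp_rot: [3.129, -0.012, 0.161]
wrist_force: [-2.3, 0.2, 5.0]
grip_width: 0.048
```

>>> servo_tool(series=[0, 0, 0, 0, 125, 0, 0, 0, 0, 112, 0, 0, 0, 0, 105, 0, 0, 0, 0, 95, 0, 0, 0, 0, 75, 0, 0, 0, 0, 50, 0, 0, 0, 0, 25, 0, 0, 0, 0, 10, 0, 0, -0.02, 0, 0, 0, 0, -0.05, 0, 0, 0, 0, -0.085, 0, 0, 0, 0, -0.11, 0, 0], force=20)

```text
time: 30.37
tcp_pos: [0.4929, -0.0107, 0.2421]
tcp_rot: [3.128, -0.013, 0.161]
wrist_force: [0.9, 0.5, 0.8]
grip_width: 0.0851
```

>>> servo_tool(series=[-0.03, 0, -0.02, 0, 0, -0.05, 0.03, -0.02, 0, 0, -0.05, 0.07, -0.02, 0, 0, -0.05, 0.11, -0.02, 0, 0, -0.05, 0.15, -0.02, 0, 0, -0.05, 0.19, -0.02, 0, 0, -0.05, 0.22, -0.02, 0, 0, -0.05, 0.22, -0.02, 0, 0])

```text
time: 31.03
tcp_pos: [0.4782, -0.2437, 0.2647]
tcp_rot: [3.123, -0.014, 0.152]
wrist_force: [1.1, -0.6, 0.8]
grip_width: 0.0852
```

Run:
```python
from h import *
s=robot.state();print(s['time'],s['tcp_pos'],s['wrist_force'])
im=snap('scene','s30');im2=snap('top','t30')
cv2.imwrite('pics/s30c.png',np.hstack([cv2.resize(im['color'][150:330,230:390],(400,450),interpolation=cv2.INTER_CUBIC),cv2.resize(im2['color'][190:325,260:380],(400,450),interpolation=cv2.INTER_CUBIC)]))
P=cloud(im);c=np.array([.4949,-.0108]);d=P[...,:2]-c;r=np.hypot(d[...,0],d[...,1]);z=P[...,2]
k=(r<.024)&(z>.12)&(z<.16);print('hub top',np.histogram(z[k],bins=np.arange(.12,.16,.004)),np.median(z[(r>.016)&(r<.023)&(z>.142)]),'pillar top',np.median(z[(r<.010)&(z>.14)]))
print('tube',cyl(im,c,.025,.03,.112),'hub',cyl(im,c,.025,.123,.146,False,1.15))
for n,i in(('s',im),('t',im2)):
  P=cloud(i);u=np.array([np.cos(.1676),np.sin(.1676)]);rr=c+.11*u
  m=(abs(np.hypot(P[...,0]-rr[0],P[...,1]-rr[1])-.037)<.015)&(P[...,2]>.122)&(P[...,2]<.146);Q=P[m]
  f=lambda p:np.maximum(np.maximum(np.hypot(*(Q[:,:2]-p).T)-.042,.033-np.hypot(*(Q[:,:2]-p).T)),0)
  rc=least_squares(f,rr).x;print(n,'ring',rc,len(Q));k=Q[:,2]>.129;A=np.c_[Q[k,:2]-rc,np.ones(k.sum())];print('plane',np.linalg.lstsq(A,Q[k,2],rcond=None)[0])
```

```text
31.0333 [ 0.47818117 -0.24374034  0.26471312] [ 1.12367339 -0.60467952  0.80999738]
hub top (array([  2,   2,   1,   4,   2,   5,  57, 226,   0,   0]), array([0.12 , 0.124, 0.128, 0.132, 0.136, 0.14 , 0.144, 0.148, 0.152,
       0.156, 0.16 ])) 0.14866310375559777 pillar top 0.14939621637591793
tube (array([ 0.49475426, -0.01081054,  0.00629835, -0.00354923]), 453, np.float64(0.0006119918440758744)) hub (array([ 0.49537939, -0.01087581]), 196, np.float64(0.0006175678538385566))
s ring [0.60279523 0.00842247] 832
plane [-0.00084599  0.0030291   0.13380063]
t ring [0.59887879 0.00682297] 440
plane [0.00687058 0.00318091 0.13496915]
```

View pics/s30c.png

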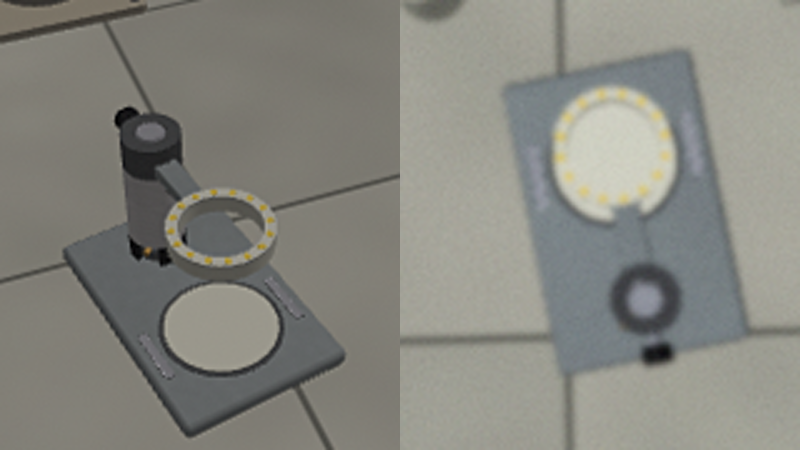

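View pics/s30.png

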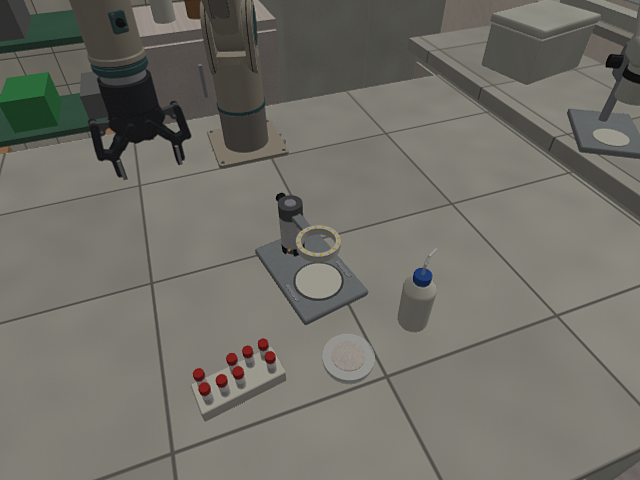

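The ring at (319,242) stands over the stage plate, the hub top is about 1 mm below the pillar top, and the bystanders are where they started. Handing the job in.

```bash
python3 -c "
from plant import robot
print(robot.close_job(), robot.state()['time'])"
```

```text
the job is handed in; nothing more can be done
the job is handed in; nothing more can be done
```

The microscope stand is back together, and I handed the job in after about 31 s of the 72 s allowed.

**Spacer tube:** I laid it down, took it again at the plain end, and stood it up black end down. I then slid it down the pillar with its slots over the pin until I felt it touch the base lightly. The last image puts it upright with its top about 119 mm above the bench (120 mm expected), and the pin shows in the slot.

**Carrier:** I lowered it over the pillar onto the tube, again to a light contact.
- The hub top measures about 0.7 mm below the pillar top, where 1 mm is expected.
- The ring is level within 0.5° and centred on the stage plate to about 2 mm. The carrier and stand directions agree within about 0.5°.

**Bystanders:** the dish, wash bottle and vial rack look unmoved in the final picture; I did not measure them. The arm stands clear with the gripper open.

**What went wrong or disagreed:**
- My first try at tipping the tube gripped it too low, so it slid about 45 mm along the bench with up to 24 N downward force. I gripped it near the top instead and that worked.
- On the first lift at full grip the tube did not swing down, so I put it back on the bench and raised it with a lighter grip.
- The two cameras disagree by about 3 to 4 mm. I placed the parts by comparing them within the same scene image.

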